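# Press a batch of cemented heels

### The job

Press the next batch of heels: pull the press's loading tray out by its handle, take the finished dark red heel off it and stand it in the wooden stock tray, and stand every black heel with a honey-coloured top piece on the tray's pad, top piece up; the worn brown heel stays in the stock tray. Click the force dial to one step per heel now on the tray (the red mark is zero), push the tray fully home and only then press the green start button all the way down. Leave the glue tin and the nail jar where they stand.

Things in the scene. Friction and masses are not known exactly. Their poses are not given: they have to be found in the camera images.
- tray_handle (a point): Middle of the loading tray's steel bar handle: round bar, 12 mm thick, 120 mm long along y, its axis 78 mm above the counter, 64 mm in front of the tray's rim; the bed below it is 34 mm high. The tray comes out along this point's -x. With the tray home the bar is 80 mm in front of the blue press head (115 to 205 mm above the counter).
- tray (a joint): Loading tray of the heel press, slide, m: 0 = fully home under the press head, 0.19 = fully out. Sliding friction 3 N; it stays where it is left.
- tray_pad (a point): Centre of the top face of the black rubber pad on the loading tray, 50 mm above the counter; z up, x away from the handle. Pad 170 mm (x) by 220 mm (y) inside an aluminium rim 12 mm high. With the tray fully out, the face of the press head is 115 mm from this point towards +x and reaches to 205 mm above the counter; the slot under it is 61 mm high above the pad.
- dial (a joint): Press force selector, a click-stop knob, rad: 8 stops pi/6 apart; stop n is at n x pi/6, from 0 (pointer at the short red mark) to 7; grows clockwise seen from above. A sprung detent holds each stop and takes about 0.12 N m to pass; let go between stops the knob falls into the nearer one. It starts at stop 5, 6 or 7.
- dial_grip (a point): On the dial's vertical axis, 89 mm above the counter, two thirds up its grip bar: grey bar 56 mm long (point's x, along its red pointer line), 16 mm thick (y), top 103 mm above the counter; below it a skirt of radius 29 mm, top at 65 mm. On a grey control box with black panel, 150 x 210 x 55 mm; white marks, growing in length clockwise, show stops 1 to 7.
- start (a joint): Green start button on the control box, m: 0 = up, 0.006 = fully down; spring, 5 N at the bottom; comes back up by itself.
- start_top (a point): Centre of the top face of the green start button (radius 17 mm, yellow housing), on the same control box, 105 mm to the right of the dial as seen from the robot when the box stands square; z up.
- heel1: Freshly cemented block heel: black D-shaped block with a honey-coloured top piece, 52 mm long (x) x 42 mm wide (y) x 45 mm high, 60 to 130 g; flat breast at x = -26 mm, round back (radius 21 mm) at x = +26 mm, flat sides from x = -26 to +5 mm. Origin: centre of the underside, z up through the top piece. Always there.
- heel2: Freshly cemented block heel: black D-shaped block with a honey-coloured top piece, 52 mm long (x) x 42 mm wide (y) x 45 mm high, 60 to 130 g; flat breast at x = -26 mm, round back (radius 21 mm) at x = +26 mm, flat sides from x = -26 to +5 mm. Origin: centre of the underside, z up through the top piece. None at the start: this heel is not there.
- heel3: Freshly cemented block heel: black D-shaped block with a honey-coloured top piece, 52 mm long (x) x 42 mm wide (y) x 45 mm high, 60 to 130 g; flat breast at x = -26 mm, round back (radius 21 mm) at x = +26 mm, flat sides from x = -26 to +5 mm. Origin: centre of the underside, z up through the top piece. None at the start: this heel is not there.
- heel4: Freshly cemented block heel: black D-shaped block with a honey-coloured top piece, 52 mm long (x) x 42 mm wide (y) x 45 mm high, 60 to 130 g; flat breast at x = -26 mm, round back (radius 21 mm) at x = +26 mm, flat sides from x = -26 to +5 mm. Origin: centre of the underside, z up through the top piece. None at the start: this heel is not there.
- worn_heel: Worn brown leather heel, same outline (52 x 42 mm), 36 mm high, brown top; among the others, not to be pressed. Origin: centre of the underside.
- done_heel: Finished heel of the last job, dark red with a blackish top, same shape and size as the cemented ones (52 x 42 x 45 mm, 90 g); starts standing on the pad of the loading tray, inside the press. Origin: centre of the underside, z up.
- stock: Shallow wooden stock tray, fixed, 235 mm (x) by 224 mm (y), rim 16 mm high, floor 5 mm above the counter; the heels stand in it in two columns (y = -52 and 52 mm) of three (x = -72, 0 and 72 mm); at least one of these places is free. Origin: centre of its underside on the counter.
- glue_tin: Yellow-labelled glue tin, 84 mm in diameter, 110 mm high. Origin: centre of the underside. Leave alone.
- nail_jar: Glass jar with a steel cap, 72 mm in diameter, 90 mm high. Origin: centre of the underside. Leave alone.

How it is judged:
By the outcome, as a careful person would: the job done as asked, in the order asked, and still so for the second after the job is handed in, with the robot touching nothing.
Of heel2, heel3, heel4 only 1 to 3 are there at a start; the rules pass over those that are not, and their reading is None.
At some moment in a run one of heel1, heel2, heel3, heel4 may be knocked a few centimetres aside while the robot is not near it.
It also fails if it takes over 208 s, if anything falls off the work surface, if the arm or the gripper's body presses on something with over 40 N, if the wrist force passes 120 N, or if a joint passes its speed limit or range.

### The arm

A 7-joint arm with a two-finger parallel gripper is mounted at the origin on the work surface. World frame = base frame: x ahead of the robot, y to its left, z up, the work surface at z = 0. Lengths are in m, angles in rad, forces in N, time in s.
With the tool pointing down it reaches from about 0.425 to 0.8 m from the base axis. Payload 8.3 kg.
Tool frame: the origin (TCP) lies midway between the tips of the shut fingers; the grasp point (between the pads) lies 19 mm behind it (ctrl.grasp_offset is the distance from the TCP to the grasp point, in m); z points along the fingers, y is the line along which they close (so a half turn about z gives the same grasp; the last joint's range is limited). The gripper opens to 85 mm and grips with 20 to 120 N. Pads are 22 mm wide; open, the fingers measure 114 mm over their backs; the gripper's body (76 mm by 85 mm) begins 54 mm behind the grasp point. The pads swing forward as they close: fully open they stand 13 mm farther back than shut.
Start: joints at [-1.322, 0.383, 0.016, 1.37, -0.006, 1.388, -0.046], TCP at [0.192, 0.595, 0.209] pointing down, gripper open.
Joint ranges: [-2.95, 2.95], [-0.25, 2.06], [-1.52, 1.56], [0.18, 2.33], [-1.44, 4.58], [0.02, 2.06], [-3.01, 3.01]. Speed limits (rad/s): [2.39, 2.39, 3.01, 3.01, 3.14, 3.14, 3.14].

### API

Orientations are given as [roll, pitch, yaw] about the fixed x, y, z axes, in that order (R = Rz(yaw) Ry(pitch) Rx(roll)).
In Python, from rig import ctrl gives the robot as it stands.
- The arm moves only by the tool apply_moves, never from a script. Its arguments are lists of equal length, an entry for each row: "xyz": the shift along the world's x, y, z normalised to -1 to 1, where 1 is 2 cm, a list of three; "rotation": the turn, a rotation vector about the world's x, y, z normalised to -1 to 1, where 1 is 0.08 rad, a list of three. A call has exactly 8 rows; each row shifts and turns the commanded pose from where the row before left it; what a row does not reach is not made up. A row lasts 1/10 s, in which the tool goes at most 50 mm and 8.59 degrees, less where a joint would pass 70% of its speed; a pose out of reach is approached as far as the arm can. A call with a number of a shift or a turn outside -1 to 1 is refused whole. A call with a gripper value outside its range is refused whole. "grip" is the gripper's target within -1 to 1 (shut at 1, half-way at 0, fully open at -1), set as the call begins (left out, the last holds). The fingers move at their own pace and stop on an object; "newtons" is the grip in N (left out, the last holds). Time passes only in rows, so rows that do not move let the fingers close, or fill a call up. It gives the time, the measured TCP pose, the force, the opening and the grip force at its end, in the units of the state.
- ctrl.observe(): the state, without advancing time (a new reading comes with each control period).
- ctrl.capture(name): name is "scene" or "top" or "wrist"; returns a dict with "image" (400x640x3 uint8, red, green, blue), "vertical_fov" (degrees; the focal length in pixels is half the picture's height over the tangent of half this angle, whatever the lens; pixels are square), "cx", "cy" (the principal point, pixels), "origin" and "rotation" of the camera in the world. Camera axes: x right, y down, z forward; pixel columns grow to the right and rows downward; lengths in m; the calibration is good to about 2 mm. The wrist camera is an equidistant fisheye: a pixel r from the principal point sees the ray r / f radians off the axis. A picture is of the moment at which its call begins. There is no depth.
- ctrl.job_done(): hands the job in; it is judged then, once.
The state is a dict: "clock": time; "joint_pos": joint angles; "qvel": joint speeds; "tau": joint torques, N m; "eef_pos": TCP position; "tcp_rot": TCP orientation; "contact_force": force on the tool from outside, world axes, zero at the start; "torque": the same for the moment, N m; "finger_gap": finger opening in m; "grasp_force": force on a finger pad.
Only numpy, scipy, OpenCV 4.12 (cv2) and the standard library are available. Lean on these libraries where they do the work, as an engineer would, in place of code of your own. Each camera call takes 0.05 s, during which the arm holds its last target. There are 200 camera calls.

## Working session

There is one attempt and no reset: what is moved stays moved. The work goes in short steps, Python scripts to look and compute and a tool call to move; the robot and the scene stay as the last step left them, time stands still between calls to the robot, and variables do not carry over. Pictures are saved under pics/ and viewed, at most 14 in all, crops included, and the job is handed in when it is done.

Besides the shell and the picture viewer there is one more tool, called by a JSON object that holds its "op" and its "data", one argument or row to a line. apply_moves: Moves the arm, as the interface text tells. Its arguments: {"type":"object","properties":{"xyz":{"type":"array"},"rotation":{"type":"array"},"grip":{"type":"number"},"newtons":{"type":"number"}},"required":["xyz","rotation"]}

```bash
ls; mkdir -p pics
cat > h.py <<'E'
import numpy as np, cv2
from rig import ctrl
def cap(name,fn):
    c=ctrl.capture(name); cv2.imwrite('pics/'+fn,c['image'][:,:,::-1]); 
    np.savez('pics/'+fn+'.npz',**c); return c
def ray(c,u,v):
    f=200/np.tan(np.radians(float(c['vertical_fov']))/2)
    return f
def pt(fn,u,v,z,fish=False):
    c=np.load('pics/'+fn+'.npz'); f=ray(c,0,0)
    x,y=u-float(c['cx']),v-float(c['cy'])
    if fish:
        r=np.hypot(x,y);t=r/f; d=np.array([np.sin(t)*x/max(r,1e-9),np.sin(t)*y/max(r,1e-9),np.cos(t)])
    else: d=np.array([x/f,y/f,1])
    d=c['rotation']@d; o=c['origin']
    return np.round(o+d*(z-o[2])/d[2],4)
E
python3 - <<'E'
from h import *
for n in ('top','scene'):
    c=cap(n,n+'0.png'); print(n,c['origin'],c['rotation'],c['vertical_fov'],c['cx'],c['cy'])
print(ctrl.observe())
E
```

```text
pics
top [ 0.53239996 -0.02559952  1.21641328] [-3.06949561  0.03072917 -1.59242757] 48.634969768277074 313.9818690453405 199.30795977685963
scene [ 1.19384542 -0.51694646  1.18933507] [-2.53114862  0.00977038  0.84095244] 43.93270241184203 319.69030001345277 196.32299100591135
{'clock': 0.1, 'joint_pos': array([-1.32190711,  0.38420182,  0.01639364,  1.37103205, -0.00628418,
        1.38821904, -0.04647428]), 'qvel': array([-8.69381760e-04, -9.92158131e-04,  6.86265406e-05, -3.36403015e-03,
       -4.59304072e-04,  1.07108964e-03,  1.52335321e-04]), 'tau': array([ 2.20519840e-03, -6.29138446e+01,  8.47223829e-01, -3.72757351e+01,
        1.68137363e-02,  1.06394404e-02, -8.59316560e-05]), 'eef_pos': array([0.19155547, 0.59440213, 0.20805701]), 'tcp_rot': array([-3.13978302e+00,  5.08877862e-05,  2.82987834e+00]), 'contact_force': array([ 0.85396047, -0.93331757,  0.11431689]), 'torque': array([-0.06823346,  0.01505489, -0.03502807]), 'grasp_force': 0.0, 'finger_gap': 0.08517447125008382}
```

View pics/top0.png

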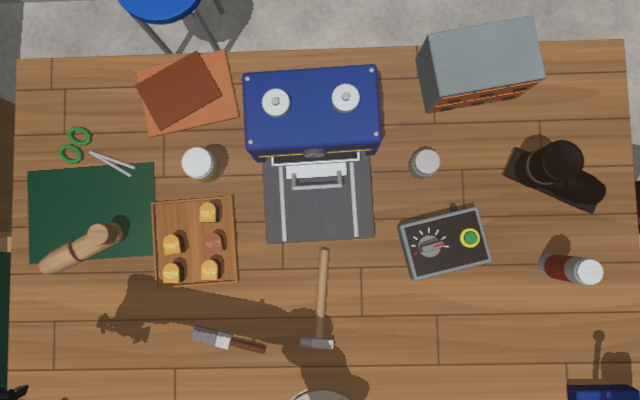

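View pics/scene0.png

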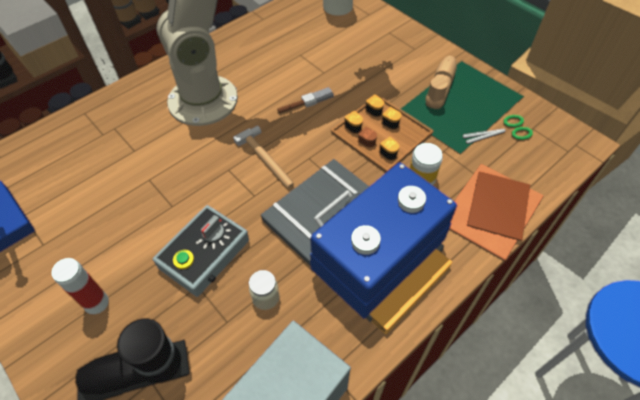

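Run:
```python
s=open('h.py').read()
s=s.replace("d=c['rotation']@d;","d=Rotation.from_euler('xyz',c['rotation']).as_matrix()@d;").replace("import numpy as np, cv2","import numpy as np, cv2\nfrom scipy.spatial.transform import Rotation")
open('h.py','w').write(s)
import cv2
im=cv2.imread('pics/top0.png')
a=cv2.resize(im[190:290,145:245],None,fx=4,fy=4,interpolation=2)
b=cv2.resize(im[200:285,395:495],None,fx=4,fy=4,interpolation=2)
d=cv2.resize(im[140:250,255:385],None,fx=4,fy=4,interpolation=2)
import numpy as np
o=np.zeros((400,800,3),np.uint8);o[:400,:400]=a;o[:340,400:]=b
cv2.imwrite('pics/c1.png',o);cv2.imwrite('pics/c2.png',d)
```

```text
(no output)
```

View pics/c1.png

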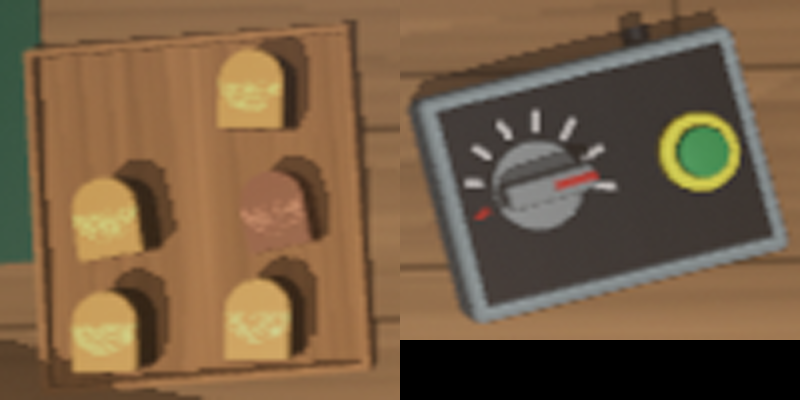

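View pics/c2.png

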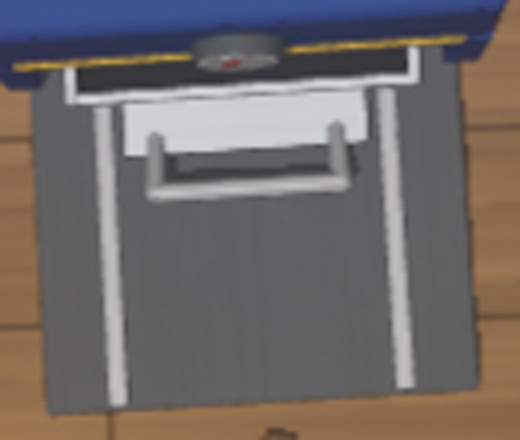

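Run:
```python
from h import *
f='top0.png'
A=lambda u,v,z:pt(f,145+u/4-.4,190+v/4-.4,z)
B=lambda u,v,z:pt(f,395+(u-400)/4-.4,200+v/4-.4,z)
D=lambda u,v,z:pt(f,255+u/4-.4,140+v/4-.4,z)
def ang(a,b): d=b-a; return np.degrees(np.arctan2(d[1],d[0]))
print('stock corners',*[A(*q,.016) for q in((27,52),(352,25),(370,368),(48,385))])
for n,q in dict(h1=[(250,48),(217,128),(284,129)],h2=[(102,178),(79,259),(143,246)],h3=[(105,291),(71,371),(137,372)],h4=[(258,279),(225,358),(290,359)],w=[(272,172),(248,250),(313,240)]).items():
    z=.041 if n=='w' else .05
    P=[A(*p,z) for p in q]; m=(P[1]+P[2])/2
    print(n,m,P[0],'cen',(m+P[0])/2,'yaw',ang(P[1],P[2])+90,'len',np.linalg.norm(P[0]-m),'w',np.linalg.norm(P[1]-P[2]))
a,b=D(150,190,.078),D(347,183,.078);print('handle',a,b,(a+b)/2,ang(a,b)+90)
a,b=D(118,400,.034),D(105,105,.034);print('slot yaw',ang(a,b)); a,b=D(405,385,.034),D(386,90,.034);print('slot yaw',ang(a,b))
c=B(539,184,.055);print('dial',c,'dialtop',B(545,188,.103)); print('btn',B(703,152,.07),'box yaw',ang(B(415,105,.055),B(728,32,.055))+90)
for q in [(483,214),(473,183),(482,152),(505,129),(535,121),(569,128),(594,152),(605,186)]: print(round(ang(c,B(*q,.055)),1),end=' ')
print('ptr',ang(B(555,187,.103),B(598,177,.103)))
```

```text
stock corners [0.6215 0.457  0.016 ] [0.6347 0.232  0.016 ] [0.4022 0.2218 0.016 ] [0.3948 0.4414 0.016 ]
h1 [0.56455 0.2931  0.05   ] [0.6181 0.2932 0.05  ] cen [0.591325 0.29315  0.05    ] yaw -2.1731275533851004 len 0.05355009337060019 w 0.04483224286158345
h2 [0.48465 0.3864  0.05   ] [0.534  0.3925 0.05  ] cen [0.509325 0.38945  0.05    ] yaw 10.198786940456458 len 0.04972557189213615 w 0.04348712453129087
h3 [0.40685 0.39095 0.05   ] [0.4595 0.3904 0.05  ] cen [0.433175 0.390675 0.05    ] yaw -1.9569532239269734 len 0.05265287266617081 w 0.043925618948399574
h4 [0.41345 0.28905 0.05   ] [0.4653 0.2885 0.05  ] cen [0.439375 0.288775 0.05    ] yaw -1.9932481478683286 len 0.051852916986414574 w 0.04312609418901737
w [0.48695 0.27575 0.041  ] [0.5355 0.2812 0.041 ] cen [0.511225 0.278475 0.041   ] yaw 7.465190856121481 len 0.04885493833789987 w 0.043871858861917384
handle [0.6484 0.0636 0.078 ] [ 0.6498 -0.0638  0.078 ] [ 6.491e-01 -1.000e-04  7.800e-02] 0.6295986084102907
slot yaw 1.5582917841478725
slot yaw 2.0557404299010287
dial [ 0.4897 -0.2882  0.055 ] dialtop [ 0.4889 -0.2809  0.103 ]
btn [ 0.5084 -0.3895  0.07  ] box yaw 11.881576968463378
116.8 88.0 59.2 29.7 1.3 -30.2 -61.2 -93.0 ptr -78.19756579221647
```

{"op": "apply_moves", "data": {
  "xyz": [
    [0.714,-0.93,0],
    [0.714,-0.93,0],
    [0.714,-0.93,0],
    [0.714,-0.93,0],
    [0.714,-0.93,0],
    [0.714,-0.93,0],
    [0.714,-0.93,0],
    [0.714,-0.93,0]
  ],
  "rotation": [
    [0,0,-0.4775],
    [0,0,-0.4775],
    [0,0,-0.4775],
    [0,0,-0.4775],
    [0,0,-0.4775],
    [0,0,-0.4775],
    [0,0,-0.4775],
    [0,0,-0.4775]
  ],
  "grip": 0,
  "newtons": 40
}}

```text
clock: 0.9
eef_pos: [0.307, 0.4446, 0.209]
tcp_rot: [-3.142, -0.0, 2.521]
contact_force: [0.7, -0.7, -0.8]
finger_gap: 0.0426
grasp_force: 0.0
```

{"op": "apply_moves", "data": {
  "xyz": [
    [0.714,-0.93,0],
    [0.714,-0.93,0],
    [0.714,-0.93,0],
    [0.714,-0.93,0],
    [0.714,-0.93,0],
    [0.714,-0.93,0],
    [0.714,-0.93,0],
    [0.714,-0.93,0]
  ],
  "rotation": [
    [0,0,-0.4775],
    [0,0,-0.4775],
    [0,0,-0.4775],
    [0,0,-0.4775],
    [0,0,-0.4775],
    [0,0,-0.4775],
    [0,0,-0.4775],
    [0,0,-0.4775]
  ]
}}

```text
clock: 1.7
eef_pos: [0.4213, 0.2957, 0.209]
tcp_rot: [-3.142, -0.0, 2.215]
contact_force: [0.2, -0.2, 0.1]
finger_gap: 0.0428
grasp_force: 0.0
```

{"op": "apply_moves", "data": {
  "xyz": [
    [0.714,-0.93,0],
    [0.714,-0.93,0],
    [0.714,-0.93,0],
    [0.714,-0.93,0],
    [0.714,-0.93,0],
    [0.714,-0.93,0],
    [0.714,-0.93,0],
    [0.714,-0.93,0]
  ],
  "rotation": [
    [0,0,-0.4775],
    [0,0,-0.4775],
    [0,0,-0.4775],
    [0,0,-0.4775],
    [0,0,-0.4775],
    [0,0,-0.4775],
    [0,0,-0.4775],
    [0,0,-0.4775]
  ]
}}

```text
clock: 2.5
eef_pos: [0.5355, 0.1468, 0.2089]
tcp_rot: [-3.142, 0.0, 1.91]
contact_force: [-0.6, -0.9, 0.3]
finger_gap: 0.0427
grasp_force: 0.0
```

{"op": "apply_moves", "data": {
  "xyz": [
    [0.714,-0.93,0],
    [0.714,-0.93,0],
    [0.714,-0.93,0],
    [0.714,-0.93,0],
    [0.714,-0.93,0],
    [0.714,-0.93,0],
    [0.714,-0.93,0],
    [0.714,-0.93,0]
  ],
  "rotation": [
    [0,0,-0.4775],
    [0,0,-0.4775],
    [0,0,-0.4775],
    [0,0,-0.4775],
    [0,0,-0.4775],
    [0,0,-0.4775],
    [0,0,-0.4775],
    [0,0,-0.4775]
  ]
}}

```text
clock: 3.3
eef_pos: [0.6495, -0.0021, 0.2087]
tcp_rot: [-3.141, 0.0, 1.605]
contact_force: [-0.0, 0.2, -0.0]
finger_gap: 0.0425
grasp_force: 0.0
```

{"op": "apply_moves", "data": {
  "xyz": [
    [0,0,-0.92],
    [0,0,-0.92],
    [0,0,-0.92],
    [0,0,-0.92],
    [0,0,-0.92],
    [0,0,-0.92],
    [0,0,-0.92],
    [0,0,-0.92]
  ],
  "rotation": [
    [0,0,0],
    [0,0,0],
    [0,0,0],
    [0,0,0],
    [0,0,0],
    [0,0,0],
    [0,0,0],
    [0,0,0]
  ]
}}

```text
clock: 4.1
eef_pos: [0.649, -0.0014, 0.0608]
tcp_rot: [-3.141, 0.0, 1.606]
contact_force: [0.4, 0.4, 0.8]
finger_gap: 0.0426
grasp_force: 0.0
```

{"op": "apply_moves", "data": {
  "xyz": [
    [0,0,0],
    [0,0,0],
    [0,0,0],
    [0,0,0],
    [0,0,0],
    [0,0,0],
    [0,0,0],
    [0,0,0]
  ],
  "rotation": [
    [0,0,0],
    [0,0,0],
    [0,0,0],
    [0,0,0],
    [0,0,0],
    [0,0,0],
    [0,0,0],
    [0,0,0]
  ],
  "grip": 1,
  "newtons": 40
}}

```text
clock: 4.9
eef_pos: [0.6487, -0.0003, 0.0619]
tcp_rot: [3.142, -0.0, 1.608]
contact_force: [0.2, -0.4, 0.6]
finger_gap: -0.0003
grasp_force: 0.4
```

Run:
```python
from h import *
c=cap('wrist','w1.png');print(c['origin'],c['rotation'],c['vertical_fov'],c['cx'],c['cy'])
t=cap('top','t1.png')['image'][120:260,240:400,::-1]
cv2.imwrite('pics/w1b.png',np.hstack([cv2.resize(c['image'][:,:,::-1],(480,300)),cv2.resize(t,(320,280))[:].copy() if 0 else cv2.copyMakeBorder(cv2.resize(t,(320,280)),0,20,0,0,0)]))
```

```text
[0.64582295 0.07751096 0.22684601] [ 2.82724571e+00 -8.99980946e-04  3.61391243e-02] 65.70646984690485 321.82788596318636 200.73170613625305
```

View pics/w1b.png

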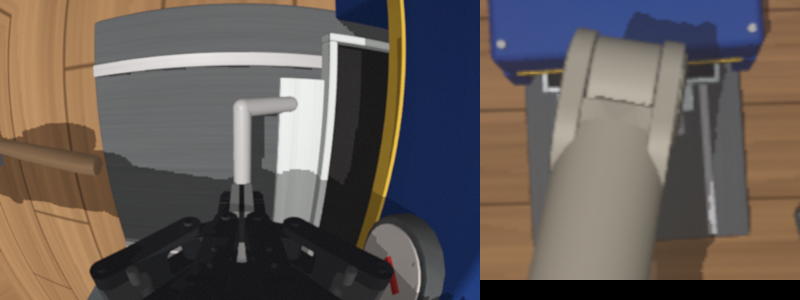

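Run:
```python
from h import *
print(pt('w1.png',320,137,.078,True),pt('w1.png',322,235,.078,True), pt('w1.png',390,137,.06,True))
print({k:np.round(v,4) for k,v in ctrl.observe().items() if k in('eef_pos','finger_gap','grasp_force','contact_force')})
im=cv2.imread('pics/w1.png');cv2.imwrite('pics/w1c.png',cv2.resize(im[110:400,200:440],None,fx=2,fy=2))
```

```text
[0.6457 0.0613 0.078 ] [0.6485 0.0102 0.078 ] [0.6839 0.0613 0.06  ]
{'eef_pos': array([ 6.487e-01, -3.000e-04,  6.190e-02]), 'contact_force': array([-0.5119,  0.4775,  0.1972]), 'grasp_force': np.float64(0.4862), 'finger_gap': np.float64(0.0003)}
```

View pics/w1c.png

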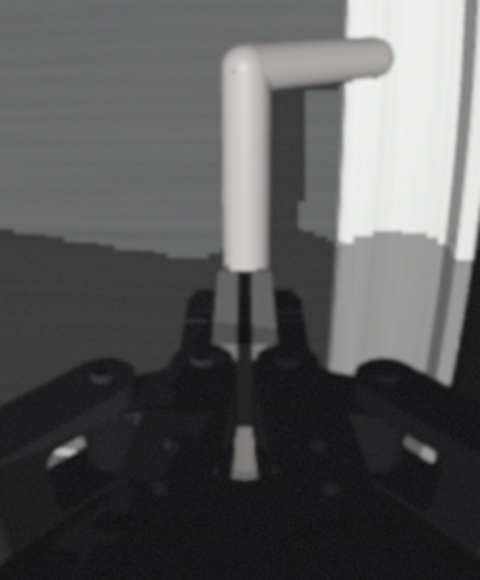

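Run:
```python
from h import *
print(ctrl.grasp_offset, [a for a in dir(ctrl) if a[0]!='_'])
c=np.load('pics/w1.png.npz');R=Rotation.from_euler('xyz',c['rotation']).as_matrix();f=ray(c,0,0)
def proj(p):
    d=R.T@(np.array(p)-c['origin']);r=np.hypot(d[0],d[1]);t=np.arctan2(r,d[2]);return np.round([c['cx']+f*t*d[0]/r,c['cy']+f*t*d[1]/r],1)
for z in(.062,.072,.081,.09,.1): print(z,proj((.6487,0,z)),proj((.6487,.011,z)),proj((.6607,.011,z)))
```

```text
0.0187 ['MotionError', 'capture', 'grasp_offset', 'job_done', 'observe']
0.062 [321.7 239.6] [322.4 222.2] [343.2 222.9]
0.072 [321.7 247.2] [322.4 229.1] [344.4 229.8]
0.081 [321.7 254.8] [322.5 236. ] [345.6 236.7]
0.09 [321.7 263.1] [322.5 243.6] [346.9 244.3]
0.1 [321.7 273.3] [322.6 253.1] [348.6 253.7]
```

{"op": "apply_moves", "data": {
  "xyz": [
    [-0.25,0,0],
    [-0.25,0,0],
    [-0.25,0,0],
    [-0.25,0,0],
    [0,0,0],
    [0,0,0],
    [0,0,0],
    [0,0,0]
  ],
  "rotation": [
    [0,0,0],
    [0,0,0],
    [0,0,0],
    [0,0,0],
    [0,0,0],
    [0,0,0],
    [0,0,0],
    [0,0,0]
  ]
}}

```text
clock: 5.8
eef_pos: [0.6288, -0.0003, 0.0618]
tcp_rot: [3.142, -0.0, 1.607]
contact_force: [0.1, -0.3, 0.5]
finger_gap: -0.0002
grasp_force: 0.0
```

Run:
```python
from h import *
cap('wrist','w2.png')
im=cv2.imread('pics/w2.png');cv2.imwrite('pics/w2c.png',cv2.resize(im[110:310,200:440],None,fx=2,fy=2))
```

```text
(no output)
```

View pics/w2c.png

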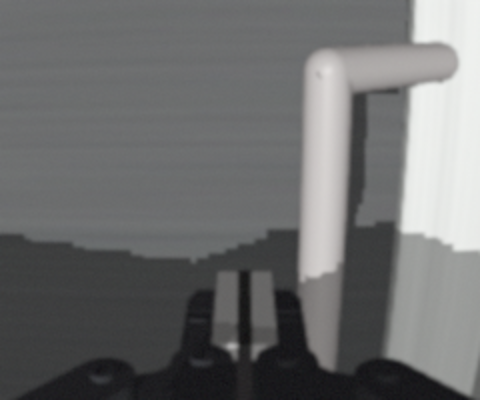

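{"op": "apply_moves", "data": {
  "xyz": [
    [-0.8,0,0],
    [-0.8,0,0],
    [-0.8,0,0],
    [-0.8,0,0],
    [-0.8,0,-0.25],
    [0,0,-0.5],
    [0,0,-0.5],
    [0,0,-0.25]
  ],
  "rotation": [
    [0,0,0],
    [0,0,0],
    [0,0,0],
    [0,0,0],
    [0,0,0],
    [0,0,0],
    [0,0,0],
    [0,0,0]
  ]
}}

```text
clock: 6.65
eef_pos: [0.5487, -0.0003, 0.0305]
tcp_rot: [-3.141, 0.0, 1.608]
contact_force: [-0.6, 1.2, -0.7]
finger_gap: -0.0001
grasp_force: 0.0
```

{"op": "apply_moves", "data": {
  "xyz": [
    [0,0,-0.1],
    [0,0,-0.1],
    [0,0,-0.1],
    [0,0,-0.1],
    [0,0,-0.1],
    [0,0,0],
    [0,0,0],
    [0,0,0]
  ],
  "rotation": [
    [0,0,0],
    [0,0,0],
    [0,0,0],
    [0,0,0],
    [0,0,0],
    [0,0,0],
    [0,0,0],
    [0,0,0]
  ]
}}

```text
clock: 7.45
eef_pos: [0.5487, -0.0003, 0.0219]
tcp_rot: [3.141, -0.0, 1.607]
contact_force: [0.1, 1.0, -1.3]
finger_gap: 0.0
grasp_force: 0.0
```

{"op": "apply_moves", "data": {
  "xyz": [
    [0,0,-0.1],
    [0,0,-0.1],
    [0,0,-0.1],
    [0,0,-0.1],
    [0,0,0],
    [0,0,0],
    [0,0,0],
    [0,0,0]
  ],
  "rotation": [
    [0,0,0],
    [0,0,0],
    [0,0,0],
    [0,0,0],
    [0,0,0],
    [0,0,0],
    [0,0,0],
    [0,0,0]
  ]
}}

```text
clock: 8.25
eef_pos: [0.5487, -0.0004, 0.0139]
tcp_rot: [3.141, -0.0, 1.607]
contact_force: [0.4, -0.9, 0.0]
finger_gap: 0.0001
grasp_force: 0.0
```

{"op": "apply_moves", "data": {
  "xyz": [
    [0,0,-0.1],
    [0,0,-0.1],
    [0,0,0],
    [0,0,0],
    [0,0,0],
    [0,0,0],
    [0,0,0],
    [0,0,0]
  ],
  "rotation": [
    [0,0,0],
    [0,0,0],
    [0,0,0],
    [0,0,0],
    [0,0,0],
    [0,0,0],
    [0,0,0],
    [0,0,0]
  ]
}}

```text
clock: 9.05
eef_pos: [0.549, -0.0003, 0.0118]
tcp_rot: [3.141, -0.001, 1.607]
contact_force: [-8.2, -0.2, 23.7]
finger_gap: -0.0004
grasp_force: 11.3
```

{"op": "apply_moves", "data": {
  "xyz": [
    [0,0,1],
    [0,0,1],
    [0,0,1],
    [0,0,1],
    [0,0,1],
    [0.99,0,0],
    [0.99,0,0],
    [0.99,0,0]
  ],
  "rotation": [
    [0,0,0],
    [0,0,0],
    [0,0,0],
    [0,0,0],
    [0,0,0],
    [0,0,0],
    [0,0,0],
    [0,0,0]
  ],
  "grip": 0
}}

```text
clock: 9.85
eef_pos: [0.6088, -0.0, 0.1099]
tcp_rot: [3.141, -0.001, 1.608]
contact_force: [-0.5, -0.6, 0.3]
finger_gap: 0.0427
grasp_force: 0.0
```

{"op": "apply_moves", "data": {
  "xyz": [
    [0.99,0,0],
    [0.99,0,0],
    [0,0,0],
    [0,0,-0.9],
    [0,0,-0.9],
    [0,0,-0.9],
    [0,0,-0.9],
    [0,0,0]
  ],
  "rotation": [
    [0,0,0],
    [0,0,0],
    [0,0,0],
    [0,0,0],
    [0,0,0],
    [0,0,0],
    [0,0,0],
    [0,0,0]
  ]
}}

```text
clock: 10.65
eef_pos: [0.645, -0.0001, 0.035]
tcp_rot: [-3.136, -0.0, 1.607]
contact_force: [-0.8, 0.6, 0.3]
finger_gap: 0.0424
grasp_force: 0.0
```

{"op": "apply_moves", "data": {
  "xyz": [
    [0,0,0],
    [0,0,0],
    [0,0,0],
    [0,0,0],
    [0,0,0],
    [0,0,0],
    [0,0,0],
    [0,0,0]
  ],
  "rotation": [
    [0,0,0],
    [0,0,0],
    [0,0,0],
    [0,0,0],
    [0,0,0],
    [0,0,0],
    [0,0,0],
    [0,0,0]
  ],
  "grip": 1,
  "newtons": 40
}}

```text
clock: 11.45
eef_pos: [0.6486, -0.0004, 0.0392]
tcp_rot: [3.139, -0.0, 1.607]
contact_force: [-0.9, 0.8, 5.9]
finger_gap: 0.0102
grasp_force: 39.4
```

{"op": "apply_moves", "data": {
  "xyz": [
    [-0.3,-0.01,0],
    [-0.7,-0.02,0],
    [-0.7,-0.02,0],
    [-0.7,-0.02,0],
    [-0.7,-0.02,0],
    [-0.7,-0.02,0],
    [-0.7,-0.02,0],
    [-0.7,-0.02,0]
  ],
  "rotation": [
    [0,0,0],
    [0,0,0],
    [0,0,0],
    [0,0,0],
    [0,0,0],
    [0,0,0],
    [0,0,0],
    [0,0,0]
  ]
}}

```text
clock: 12.25
eef_pos: [0.5449, -0.0044, 0.0392]
tcp_rot: [3.137, 0.001, 1.607]
contact_force: [5.1, -3.8, 6.0]
finger_gap: 0.0104
grasp_force: 40.1
```

{"op": "apply_moves", "data": {
  "xyz": [
    [-0.7,-0.02,0],
    [-0.7,-0.02,0],
    [-0.7,-0.02,0],
    [-0.7,-0.02,0],
    [-0.7,-0.02,0],
    [-0.5,-0.01,0],
    [-0.3,0,0],
    [0,0,0]
  ],
  "rotation": [
    [0,0,0],
    [0,0,0],
    [0,0,0],
    [0,0,0],
    [0,0,0],
    [0,0,0],
    [0,0,0],
    [0,0,0]
  ]
}}

```text
clock: 13.05
eef_pos: [0.4595, -0.0076, 0.0392]
tcp_rot: [3.136, 0.001, 1.606]
contact_force: [5.5, -8.4, 4.3]
finger_gap: 0.0106
grasp_force: 41.1
```

{"op": "apply_moves", "data": {
  "xyz": [
    [-0.25,0,0],
    [0,0,0],
    [0,0,0],
    [0,0,0],
    [0,0,0],
    [0,0,0],
    [0,0,0],
    [0,0,0]
  ],
  "rotation": [
    [0,0,0],
    [0,0,0],
    [0,0,0],
    [0,0,0],
    [0,0,0],
    [0,0,0],
    [0,0,0],
    [0,0,0]
  ]
}}

```text
clock: 13.85
eef_pos: [0.4596, -0.0077, 0.0395]
tcp_rot: [3.127, 0.003, 1.606]
contact_force: [28.7, -7.3, -22.1]
finger_gap: 0.0105
grasp_force: 39.9
```

{"op": "apply_moves", "data": {
  "xyz": [
    [0,0,0],
    [0,0,0],
    [0,0,0],
    [0,0,0],
    [0,0,1],
    [0,0,1],
    [0,0,1],
    [0,0,1]
  ],
  "rotation": [
    [0,0,0],
    [0,0,0],
    [0,0,0],
    [0,0,0],
    [0,0,0],
    [0,0,0],
    [0,0,0],
    [0,0,0]
  ],
  "grip": 0
}}

```text
clock: 14.65
eef_pos: [0.4521, -0.0055, 0.1184]
tcp_rot: [-3.141, -0.0, 1.608]
contact_force: [-0.5, -0.1, -0.3]
finger_gap: 0.0426
grasp_force: 0.0
```

{"op": "apply_moves", "data": {
  "xyz": [
    [0.8,-0.3,1],
    [0.8,-0.3,1],
    [0.8,-0.3,1],
    [0.8,-0.3,1],
    [0.8,-0.3,1],
    [0.8,-0.3,1],
    [0.8,-0.3,0.5],
    [0.4,0,0]
  ],
  "rotation": [
    [0,0,0],
    [0,0,0],
    [0,0,0],
    [0,0,0],
    [0,0,0],
    [0,0,0],
    [0,0,0],
    [0,0,0]
  ]
}}

```text
clock: 15.45
eef_pos: [0.5739, -0.0484, 0.2489]
tcp_rot: [3.14, 0.001, 1.606]
contact_force: [0.4, -0.7, -1.2]
finger_gap: 0.0425
grasp_force: 0.0
```

Run:
```python
from h import *
cap('wrist','w3.png')
```

```text
(no output)
```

View pics/w3.png

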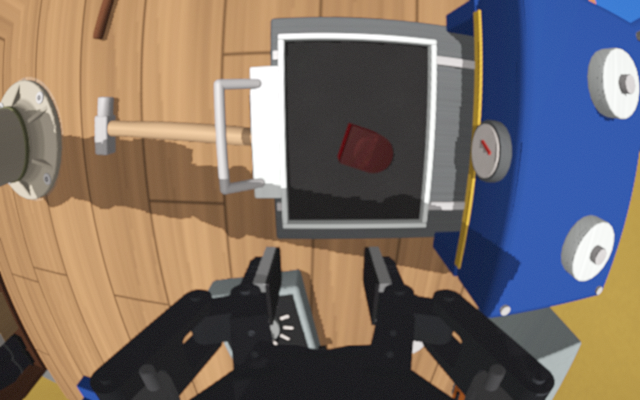

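Run:
```python
from h import *
W=lambda u,v,z:pt('w3.png',u,v,z,True)
for q in((288,40),(434,42),(427,218),(288,222)): print(W(*q,.06))
print('handle',W(220,85,.078),W(225,186,.078))
print('breast low',W(350,124,.05),W(338,161,.05),'top',W(354,126,.095),W(345,160,.095),'back top',W(394,156,.095))
im=cv2.imread('pics/w3.png').astype(int);m=((im[:,:,2]>im[:,:,1]*1.5+15)&(im[:,:,2]>40)).astype(np.uint8);m[:100]=0;m[190:]=0;m[:,:320]=0;m[:,420:]=0
n,l,s,c=cv2.connectedComponentsWithStats(m);print(s,c)
cv2.imwrite('pics/w3c.png',cv2.resize(cv2.imread('pics/w3.png')[110:185,325:405],None,fx=7,fy=7,interpolation=2)*2)
```

```text
[0.5314 0.102  0.06  ]
[0.6996 0.1132 0.06  ]
[ 0.7108 -0.1043  0.06  ]
[ 0.535  -0.1148  0.06  ]
handle [0.4591 0.0499 0.078 ] [ 0.4626 -0.0657  0.078 ]
breast low [0.6056 0.0064 0.05  ] [ 0.5935 -0.0385  0.05  ] top [0.6055 0.0074 0.095 ] [ 0.598  -0.0287  0.095 ] back top [ 0.65   -0.0219  0.095 ]
[[     0      0    640    400 254415]
 [   338    123     54     49   1581]
 [   356    129      1      1      1]
 [   353    136      1      1      1]
 [   349    141      1      1      1]
 [   347    145      1      1      1]] [[319.2114891  199.80762141]
 [365.84693232 150.15370019]
 [356.         129.        ]
 [353.         136.        ]
 [349.         141.        ]
 [347.         145.        ]]
```

View pics/w3c.png

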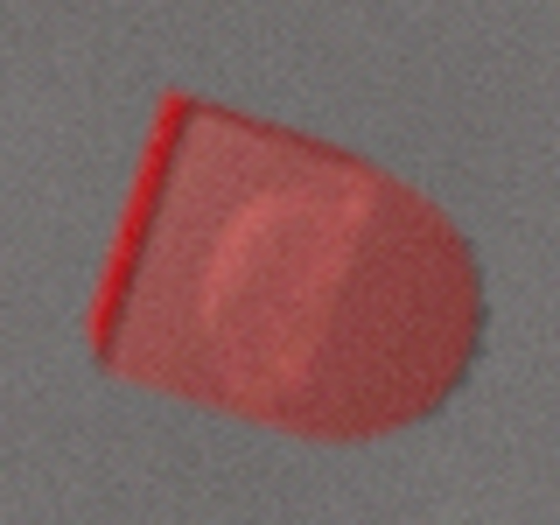

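Run:
```python
from h import *
W=lambda u,v,z:pt('w3.png',u,v,z,True)
a,b,k=W(351,124.3,.095),W(340.4,162.9,.095),W(393.6,156.7,.095)
m=(a+b)/2;print(a,b,k,'c',(m+k)/2,np.linalg.norm(a-b),np.linalg.norm(k-m),np.degrees(np.arctan2(*(k-m)[[1,0]])), np.degrees(np.arctan2(*(a-b)[[1,0]]))-90)
h=(W(220,85,.078)+W(225,186,.078))/2;print(h,np.mean([W(*q,.06) for q in((288,40),(434,42),(427,218),(288,222))],0))
print(ctrl.observe()['eef_pos'])
```

```text
[0.6023 0.009  0.095 ] [ 0.5933 -0.032   0.095 ] [ 0.6497 -0.0227  0.095 ] c [ 0.62375 -0.0171   0.095  ] 0.04197618372363069 0.053094726668474396 -12.177663303633388 -12.380756928807031
[ 0.46085 -0.0079   0.078  ] [ 0.6192   -0.000975  0.06    ]
[ 0.57387991 -0.04756669  0.24748207]
```

{"op": "apply_moves", "data": {
  "xyz": [
    [0.131,0.1,0],
    [0.131,0.1,0],
    [0.131,0.1,0],
    [0.131,0.1,0],
    [0.131,0.1,0],
    [0.131,0.1,0],
    [0.131,0.1,0],
    [0.131,0.1,0]
  ],
  "rotation": [
    [0,0,1],
    [0,0,1],
    [0,0,1],
    [0,0,1],
    [0,0,1],
    [0,0,1],
    [0,0,1],
    [0,0,1]
  ],
  "grip": -0.7
}}

```text
clock: 16.3
eef_pos: [0.5925, -0.0308, 0.2465]
tcp_rot: [-3.14, -0.002, 2.251]
contact_force: [-0.3, -0.1, 0.8]
finger_gap: 0.0727
grasp_force: 0.0
```

{"op": "apply_moves", "data": {
  "xyz": [
    [0.131,0.1,-0.5],
    [0.131,0.1,-0.5],
    [0.131,0.1,-0.5],
    [0.131,0.1,-0.5],
    [0.131,0.1,-0.5],
    [0.131,0.1,-0.5],
    [0.131,0.1,-0.5],
    [0.131,0.1,-0.5]
  ],
  "rotation": [
    [0,0,1],
    [0,0,1],
    [0,0,1],
    [0,0,1],
    [0,0,1],
    [0,0,1],
    [0,0,1],
    [0,0,1]
  ]
}}

```text
clock: 17.1
eef_pos: [0.6133, -0.0147, 0.1661]
tcp_rot: [-3.141, -0.002, 2.891]
contact_force: [-0.2, 0.4, -0.5]
finger_gap: 0.0731
grasp_force: 0.0
```

{"op": "apply_moves", "data": {
  "xyz": [
    [0,0,0],
    [0,0,-1],
    [0,0,-1],
    [0,0,-1],
    [0,0,-1],
    [0,0,-1],
    [0,0,-1],
    [0,0,-0.6]
  ],
  "rotation": [
    [0,0,0.5],
    [0,0,0],
    [0,0,0],
    [0,0,0],
    [0,0,0],
    [0,0,0],
    [0,0,0],
    [0,0,0]
  ]
}}

```text
clock: 17.9
eef_pos: [0.6122, -0.0148, 0.0331]
tcp_rot: [-3.141, -0.004, 2.928]
contact_force: [0.1, 0.1, -0.8]
finger_gap: 0.0726
grasp_force: 0.0
```

{"op": "apply_moves", "data": {
  "xyz": [
    [0,0,0],
    [0,0,0],
    [0,0,0],
    [0,0,0],
    [0,0,0],
    [0,0,0],
    [0,0,0],
    [0,0,0]
  ],
  "rotation": [
    [0,0,0],
    [0,0,0],
    [0,0,0],
    [0,0,0],
    [0,0,0],
    [0,0,0],
    [0,0,0],
    [0,0,0]
  ],
  "grip": 1,
  "newtons": 30
}}

```text
clock: 18.7
eef_pos: [0.6149, -0.0155, 0.0363]
tcp_rot: [3.141, 0.001, 2.927]
contact_force: [-1.2, 0.6, 2.9]
finger_gap: 0.0424
grasp_force: 30.2
```

```bash
cat >> h.py <<'E'
def heels(fn,z=.05,name='top'):
    c=cap(name,fn); im=c['image'].astype(int); h=cv2.cvtColor(c['image'],cv2.COLOR_RGB2HSV)
    m=cv2.inRange(h,(17,90,120),(30,255,255)); n,l,s,ce=cv2.connectedComponentsWithStats(m)
    out=[]
    for i in range(1,n):
        if s[i,4]>120: out.append((s[i].tolist(),pt(fn,*ce[i],z,name=='wrist')[:2].tolist()))
    return out
E
python3 - <<'E'
from h import *
for o in heels('t2.png'): print(o)
E
```

```text
([199, 202, 17, 20, 294], [0.5888, 0.2931])
([460, 228, 20, 20, 162], [0.5086, -0.3916])
([163, 234, 18, 21, 295], [0.506, 0.3899])
([201, 260, 17, 20, 307], [0.4371, 0.2891])
([162, 263, 18, 20, 302], [0.431, 0.3908])
```

{"op": "apply_moves", "data": {
  "xyz": [
    [0,0,1],
    [0,0,1],
    [0,0,1],
    [0,0,1],
    [0,0,1],
    [0,0,1],
    [-0.1,1,0],
    [-0.1,1,0]
  ],
  "rotation": [
    [0,0,0],
    [0,0,0],
    [0,0,0],
    [0,0,0],
    [0,0,0],
    [0,0,0],
    [0,0,0],
    [0,0,0]
  ]
}}

```text
clock: 19.55
eef_pos: [0.6108, 0.0239, 0.1564]
tcp_rot: [3.142, 0.001, 2.925]
contact_force: [-0.0, 0.3, -1.2]
finger_gap: 0.0427
grasp_force: 30.1
```

{"op": "apply_moves", "data": {
  "xyz": [
    [-0.1,1,0],
    [-0.1,1,0],
    [-0.1,1,0],
    [-0.1,1,0],
    [-0.1,1,0],
    [-0.1,1,0],
    [-0.1,1,0],
    [-0.1,1,0]
  ],
  "rotation": [
    [0,0,0.206],
    [0,0,0.206],
    [0,0,0.206],
    [0,0,0.206],
    [0,0,0.206],
    [0,0,0.206],
    [0,0,0.206],
    [0,0,0.206]
  ]
}}

```text
clock: 20.35
eef_pos: [0.5944, 0.1861, 0.1558]
tcp_rot: [-3.142, 0.0, 3.061]
contact_force: [0.4, -0.2, -0.7]
finger_gap: 0.0423
grasp_force: 30.1
```

{"op": "apply_moves", "data": {
  "xyz": [
    [-0.1,1,0],
    [-0.1,1,0],
    [-0.1,1,0],
    [-0.1,1,0],
    [-0.1,1,0],
    [-0.1,1,0],
    [-0.1,1,0],
    [-0.1,1,0]
  ],
  "rotation": [
    [0,0,0.206],
    [0,0,0.206],
    [0,0,0.206],
    [0,0,0.206],
    [0,0,0.206],
    [0,0,0.206],
    [0,0,0.206],
    [0,0,0.206]
  ]
}}

```text
clock: 21.15
eef_pos: [0.5784, 0.3461, 0.1557]
tcp_rot: [-3.141, -0.0, -3.091]
contact_force: [-1.1, 0.3, -0.1]
finger_gap: 0.0424
grasp_force: 30.1
```

{"op": "apply_moves", "data": {
  "xyz": [
    [-0.1,0.8,0],
    [-0.1,0.8,0],
    [0,0.8,0],
    [0,0,0],
    [0,0,-1],
    [0,0,-1],
    [0,0,-1],
    [0,0,-1]
  ],
  "rotation": [
    [0,0,0],
    [0,0,0],
    [0,0,0],
    [0,0,0],
    [0,0,0],
    [0,0,0],
    [0,0,0],
    [0,0,0]
  ]
}}

```text
clock: 21.95
eef_pos: [0.5751, 0.3912, 0.0752]
tcp_rot: [-3.141, 0.0, -3.094]
contact_force: [0.2, 0.7, -0.7]
finger_gap: 0.0426
grasp_force: 30.1
```

{"op": "apply_moves", "data": {
  "xyz": [
    [0,0,-1],
    [0,0,-1],
    [0,0,-1],
    [0,0,-0.6],
    [0,0,-0.3],
    [0,0,-0.2],
    [0,0,0],
    [0,0,0]
  ],
  "rotation": [
    [0,0,0],
    [0,0,0],
    [0,0,0],
    [0,0,0],
    [0,0,0],
    [0,0,0],
    [0,0,0],
    [0,0,0]
  ]
}}

```text
clock: 22.75
eef_pos: [0.5751, 0.3928, -0.0052]
tcp_rot: [3.141, 0.001, -3.092]
contact_force: [-0.0, 0.7, -0.7]
finger_gap: 0.0428
grasp_force: 30.0
```

{"op": "apply_moves", "data": {
  "xyz": [
    [0,0,-0.1],
    [0,0,0],
    [0,0,0],
    [0,0,0],
    [0,0,0],
    [0,0,0],
    [0,0,0],
    [0,0,0]
  ],
  "rotation": [
    [0,0,0],
    [0,0,0],
    [0,0,0],
    [0,0,0],
    [0,0,0],
    [0,0,0],
    [0,0,0],
    [0,0,0]
  ]
}}

```text
clock: 23.55
eef_pos: [0.5745, 0.3925, -0.0082]
tcp_rot: [-3.142, -0.0, -3.092]
contact_force: [0.2, -0.1, -0.8]
finger_gap: 0.0422
grasp_force: 30.0
```

{"op": "apply_moves", "data": {
  "xyz": [
    [0,0,0],
    [0,0,0],
    [0,0,0],
    [0,0,0.8],
    [0,0,1],
    [0,0,1],
    [0,0,1],
    [0,0,1]
  ],
  "rotation": [
    [0,0,0],
    [0,0,0],
    [0,0,0],
    [0,0,0],
    [0,0,0],
    [0,0,0],
    [0,0,0],
    [0,0,0]
  ],
  "grip": -0.6
}}

```text
clock: 24.35
eef_pos: [0.5749, 0.3926, 0.0902]
tcp_rot: [3.141, 0.001, -3.092]
contact_force: [-0.6, 0.4, 0.6]
finger_gap: 0.068
grasp_force: 0.0
```

{"op": "apply_moves", "data": {
  "xyz": [
    [-0.93,-0.05,0.5],
    [-0.93,-0.05,0.5],
    [-0.93,-0.05,0.5],
    [-0.93,-0.05,0.5],
    [0,0,0],
    [0,0,0],
    [0,0,0],
    [0,0,0]
  ],
  "rotation": [
    [0,0,0.4],
    [0,0,0.4],
    [0,0,0.4],
    [0,0,0.4],
    [0,0,0],
    [0,0,0],
    [0,0,0],
    [0,0,0]
  ]
}}

```text
clock: 25.15
eef_pos: [0.5008, 0.3879, 0.1273]
tcp_rot: [-3.141, -0.0, -2.965]
contact_force: [-0.0, -0.7, -0.1]
finger_gap: 0.0688
grasp_force: 0.0
```

Run:
```python
from h import *
for n in('wrist','top'):
  for o in heels('%s3.png'%n,name=n): print(o)
im=cv2.imread('pics/wrist3.png');cv2.imwrite('pics/v.png',im)
```

```text
([189, 76, 56, 67, 2926], [0.4381, 0.2882])
([312, 84, 61, 71, 3352], [0.4319, 0.3885])
([296, 179, 54, 60, 2813], [0.5052, 0.3873])
([188, 247, 42, 44, 1113], [0.5852, 0.287])
([598, 254, 42, 44, 564], [0.527, 0.8145])
([13, 332, 66, 39, 563], [0.8566, -0.0385])
([200, 203, 15, 18, 171], [0.5891, 0.2926])
([460, 228, 20, 20, 167], [0.5087, -0.3913])
([164, 235, 17, 20, 147], [0.5045, 0.3831])
([201, 259, 17, 21, 311], [0.4373, 0.2889])
([162, 263, 18, 20, 305], [0.4309, 0.3907])
```

View pics/v.png

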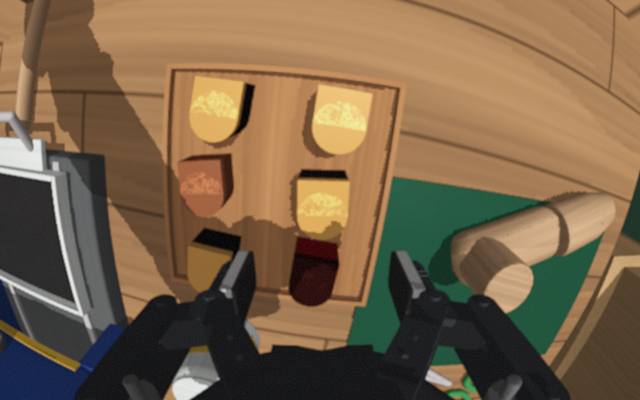

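{"op": "apply_moves", "data": {
  "xyz": [
    [0,0,-1],
    [0,0,-1],
    [0,0,-1],
    [0,0,-1],
    [0,0,-1],
    [0,0,-1],
    [0,0,-0.8],
    [0,0,0]
  ],
  "rotation": [
    [0,0,0],
    [0,0,0],
    [0,0,0],
    [0,0,0],
    [0,0,0],
    [0,0,0],
    [0,0,0],
    [0,0,0]
  ]
}}

```text
clock: 26.05
eef_pos: [0.4987, 0.3871, -0.0112]
tcp_rot: [-3.139, -0.004, -2.964]
contact_force: [-1.0, -0.9, 0.2]
finger_gap: 0.0681
grasp_force: 0.0
```

{"op": "apply_moves", "data": {
  "xyz": [
    [0,0,0],
    [0,0,0],
    [0,0,0],
    [0,0,0],
    [0,0,0],
    [0,0,0],
    [0,0,0],
    [0,0,0]
  ],
  "rotation": [
    [0,0,0],
    [0,0,0],
    [0,0,0],
    [0,0,0],
    [0,0,0],
    [0,0,0],
    [0,0,0],
    [0,0,0]
  ],
  "grip": 1,
  "newtons": 30
}}

```text
clock: 26.85
eef_pos: [0.5009, 0.3891, -0.007]
tcp_rot: [3.141, 0.002, -2.964]
contact_force: [0.1, -1.0, 5.1]
finger_gap: 0.0419
grasp_force: 31.6
```

{"op": "apply_moves", "data": {
  "xyz": [
    [0,0,1],
    [0,0,1],
    [0,0,1],
    [0,0,1],
    [0,0,1],
    [0,0,1],
    [0,0,1],
    [0,0,0]
  ],
  "rotation": [
    [0,0,0],
    [0,0,0],
    [0,0,0],
    [0,0,0],
    [0,0,0],
    [0,0,0],
    [0,0,0],
    [0,0,0]
  ]
}}

```text
clock: 27.65
eef_pos: [0.5015, 0.3895, 0.135]
tcp_rot: [3.139, 0.004, -2.964]
contact_force: [-0.6, 1.3, -0.1]
finger_gap: 0.0418
grasp_force: 31.1
```

{"op": "apply_moves", "data": {
  "xyz": [
    [0.391,-0.997,0],
    [0.391,-0.997,0],
    [0.391,-0.997,0],
    [0.391,-0.997,0],
    [0.391,-0.997,0],
    [0.391,-0.997,0],
    [0.391,-0.997,0],
    [0.391,-0.997,0]
  ],
  "rotation": [
    [0,0,-0.103],
    [0,0,-0.103],
    [0,0,-0.103],
    [0,0,-0.103],
    [0,0,-0.103],
    [0,0,-0.103],
    [0,0,-0.103],
    [0,0,-0.103]
  ]
}}

```text
clock: 28.45
eef_pos: [0.5634, 0.2272, 0.1318]
tcp_rot: [-3.142, 0.0, -3.031]
contact_force: [-0.2, 0.7, -0.8]
finger_gap: 0.0418
grasp_force: 31.0
```

{"op": "apply_moves", "data": {
  "xyz": [
    [0.391,-0.997,0],
    [0.391,-0.997,0],
    [0.391,-0.997,0],
    [0.391,-0.997,0],
    [0.391,-0.997,0],
    [0.391,-0.997,0],
    [0.391,-0.997,0],
    [0.391,-0.997,0]
  ],
  "rotation": [
    [0,0,-0.103],
    [0,0,-0.103],
    [0,0,-0.103],
    [0,0,-0.103],
    [0,0,-0.103],
    [0,0,-0.103],
    [0,0,-0.103],
    [0,0,-0.103]
  ]
}}

```text
clock: 29.25
eef_pos: [0.6257, 0.0677, 0.1318]
tcp_rot: [-3.142, 0.0, -3.096]
contact_force: [0.2, 0.4, 0.1]
finger_gap: 0.0415
grasp_force: 31.0
```

{"op": "apply_moves", "data": {
  "xyz": [
    [0.39,-1,0],
    [0,0,0],
    [0,0,-0.9],
    [0,0,-0.9],
    [0,0,-0.9],
    [0,0,-0.8],
    [0,0,-0.7],
    [0,0,0]
  ],
  "rotation": [
    [0,0,-0.103],
    [0,0,0],
    [0,0,0],
    [0,0,0],
    [0,0,0],
    [0,0,0],
    [0,0,0],
    [0,0,0]
  ]
}}

```text
clock: 30.05
eef_pos: [0.6315, 0.0494, 0.0455]
tcp_rot: [-3.141, -0.004, -3.104]
contact_force: [-0.5, 0.6, -1.3]
finger_gap: 0.0419
grasp_force: 31.0
```

{"op": "apply_moves", "data": {
  "xyz": [
    [0,0,-0.2],
    [0,0,-0.2],
    [0,0,-0.1],
    [0,0,0],
    [0,0,0],
    [0,0,0],
    [0,0,0],
    [0,0,0]
  ],
  "rotation": [
    [0,0,0],
    [0,0,0],
    [0,0,0],
    [0,0,0],
    [0,0,0],
    [0,0,0],
    [0,0,0],
    [0,0,0]
  ]
}}

```text
clock: 30.85
eef_pos: [0.6333, 0.0494, 0.0381]
tcp_rot: [3.142, 0.0, -3.104]
contact_force: [-1.3, 0.3, 2.3]
finger_gap: 0.0421
grasp_force: 31.3
```

{"op": "apply_moves", "data": {
  "xyz": [
    [0,0,0],
    [0,0,0],
    [0,0,0],
    [0,0,0],
    [0,0,0.7],
    [0,0,1],
    [0,0,1],
    [0,0,1]
  ],
  "rotation": [
    [0,0,0],
    [0,0,0],
    [0,0,0],
    [0,0,0],
    [0,0,0],
    [0,0,0],
    [0,0,0],
    [0,0,0]
  ],
  "grip": -0.4
}}

```text
clock: 31.65
eef_pos: [0.6333, 0.0493, 0.1138]
tcp_rot: [-3.142, 0.001, -3.104]
contact_force: [0.6, 0.2, -0.4]
finger_gap: 0.0597
grasp_force: 0.0
```

{"op": "apply_moves", "data": {
  "xyz": [
    [-0.192,0.937,0.05],
    [-0.192,0.937,0],
    [-0.192,0.937,0],
    [-0.192,0.937,0],
    [-0.192,0.937,0],
    [-0.192,0.937,0],
    [-0.192,0.937,0],
    [-0.192,0.937,0]
  ],
  "rotation": [
    [0,0,-0.07],
    [0,0,-0.07],
    [0,0,-0.07],
    [0,0,-0.07],
    [0,0,-0.07],
    [0,0,-0.07],
    [0,0,-0.07],
    [0,0,-0.07]
  ],
  "grip": -0.6
}}

```text
clock: 32.45
eef_pos: [0.6025, 0.2001, 0.1141]
tcp_rot: [3.141, 0.001, 3.134]
contact_force: [-0.4, -0.2, 0.3]
finger_gap: 0.0681
grasp_force: 0.0
```

{"op": "apply_moves", "data": {
  "xyz": [
    [-0.192,0.937,0],
    [-0.192,0.937,0],
    [-0.192,0.937,0],
    [-0.192,0.937,0],
    [-0.192,0.937,0],
    [0,0,0],
    [0,0,0],
    [0,0,0]
  ],
  "rotation": [
    [0,0,-0.07],
    [0,0,-0.07],
    [0,0,-0.07],
    [0,0,-0.07],
    [0,0,-0.07],
    [0,0,0],
    [0,0,0],
    [0,0,0]
  ]
}}

```text
clock: 33.25
eef_pos: [0.5838, 0.2915, 0.1134]
tcp_rot: [-3.141, 0.001, 3.105]
contact_force: [0.4, -0.7, -0.1]
finger_gap: 0.0683
grasp_force: 0.0
```

Run:
```python
from h import *
for n in('wrist','top'):
  for o in heels('%s4.png'%n,name=n): print(o)
print(ctrl.observe()['eef_pos'])
```

```text
([281, 0, 60, 54, 2156], [0.4473, 0.2856])
([416, 0, 54, 49, 2189], [0.4392, 0.388])
([296, 183, 56, 64, 3118], [0.5883, 0.2907])
([50, 258, 40, 51, 1196], [0.6689, -0.0095])
([311, 285, 76, 57, 2259], [0.6808, 0.3082])
([2, 338, 50, 24, 378], [0.8401, -0.2566])
([568, 354, 72, 46, 1712], [0.9987, 0.8572])
([53, 361, 41, 14, 236], [0.8344, -0.0931])
([289, 180, 17, 20, 312], [0.6426, 0.0531])
([460, 228, 20, 20, 165], [0.5085, -0.3914])
([201, 260, 17, 20, 305], [0.4373, 0.2892])
[0.58380216 0.29150263 0.1131464 ]
```

{"op": "apply_moves", "data": {
  "xyz": [
    [0,0,-1],
    [0,0,-1],
    [0,0,-1],
    [0,0,-1],
    [0,0,-1],
    [0,0,-0.7],
    [0,0,-0.35],
    [0,0,0]
  ],
  "rotation": [
    [0,0,0],
    [0,0,0],
    [0,0,0],
    [0,0,0],
    [0,0,0],
    [0,0,0],
    [0,0,0],
    [0,0,0]
  ]
}}

```text
clock: 34.15
eef_pos: [0.5828, 0.2924, -0.009]
tcp_rot: [-3.141, -0.001, 3.106]
contact_force: [-0.8, -0.3, -0.2]
finger_gap: 0.0684
grasp_force: 0.0
```

{"op": "apply_moves", "data": {
  "xyz": [
    [0,0,0],
    [0,0,0],
    [0,0,0],
    [0,0,0],
    [0,0,0],
    [0,0,0],
    [0,0,0],
    [0,0,0]
  ],
  "rotation": [
    [0,0,0],
    [0,0,0],
    [0,0,0],
    [0,0,0],
    [0,0,0],
    [0,0,0],
    [0,0,0],
    [0,0,0]
  ],
  "grip": 1,
  "newtons": 30
}}

```text
clock: 34.95
eef_pos: [0.584, 0.2935, -0.0069]
tcp_rot: [3.14, 0.002, 3.106]
contact_force: [0.3, 0.0, 5.8]
finger_gap: 0.0422
grasp_force: 32.0
```

{"op": "apply_moves", "data": {
  "xyz": [
    [0,0,1],
    [0,0,1],
    [0,0,1],
    [0,0,1],
    [0,0,1],
    [0,0,1],
    [0,0,1],
    [0,0,0]
  ],
  "rotation": [
    [0,0,0],
    [0,0,0],
    [0,0,0],
    [0,0,0],
    [0,0,0],
    [0,0,0],
    [0,0,0],
    [0,0,0]
  ]
}}

```text
clock: 35.75
eef_pos: [0.5847, 0.2937, 0.135]
tcp_rot: [3.139, 0.004, 3.106]
contact_force: [0.5, 0.2, -0.6]
finger_gap: 0.0415
grasp_force: 31.3
```

{"op": "apply_moves", "data": {
  "xyz": [
    [0.15,-0.954,0],
    [0.15,-0.954,0],
    [0.15,-0.954,0],
    [0.15,-0.954,0],
    [0.15,-0.954,0],
    [0.15,-0.954,0],
    [0.15,-0.954,0],
    [0.15,-0.954,0]
  ],
  "rotation": [
    [0,0,0.05],
    [0,0,0.05],
    [0,0,0.05],
    [0,0,0.05],
    [0,0,0.05],
    [0,0,0.05],
    [0,0,0.05],
    [0,0,0.05]
  ]
}}

```text
clock: 36.55
eef_pos: [0.6065, 0.1395, 0.1303]
tcp_rot: [-3.141, -0.002, 3.138]
contact_force: [0.4, -0.3, -1.5]
finger_gap: 0.0412
grasp_force: 31.2
```

{"op": "apply_moves", "data": {
  "xyz": [
    [0.15,-0.954,0],
    [0.15,-0.954,0],
    [0.15,-0.954,0],
    [0.15,-0.954,0],
    [0.15,-0.954,0],
    [0.15,-0.954,0],
    [0.15,-0.954,0],
    [0.15,-0.954,0]
  ],
  "rotation": [
    [0,0,0.05],
    [0,0,0.05],
    [0,0,0.05],
    [0,0,0.05],
    [0,0,0.05],
    [0,0,0.05],
    [0,0,0.05],
    [0,0,0.05]
  ]
}}

```text
clock: 37.35
eef_pos: [0.6305, -0.013, 0.1303]
tcp_rot: [-3.141, -0.002, -3.113]
contact_force: [0.7, -0.1, -1.7]
finger_gap: 0.0418
grasp_force: 31.2
```

{"op": "apply_moves", "data": {
  "xyz": [
    [0.15,-0.95,0],
    [0.15,-0.95,0],
    [0,0,0],
    [0,0,-0.9],
    [0,0,-0.9],
    [0,0,-0.9],
    [0,0,-0.8],
    [0,0,-0.5]
  ],
  "rotation": [
    [0,0,0.05],
    [0,0,0.05],
    [0,0,0],
    [0,0,0],
    [0,0,0],
    [0,0,0],
    [0,0,0],
    [0,0,0]
  ]
}}

```text
clock: 38.15
eef_pos: [0.6361, -0.0493, 0.0496]
tcp_rot: [3.141, -0.003, -3.104]
contact_force: [-0.3, 0.8, -1.6]
finger_gap: 0.0415
grasp_force: 31.2
```

{"op": "apply_moves", "data": {
  "xyz": [
    [0,0,-0.3],
    [0,0,-0.25],
    [0,0,-0.15],
    [0,0,0],
    [0,0,0],
    [0,0,0],
    [0,0,0],
    [0,0,0]
  ],
  "rotation": [
    [0,0,0],
    [0,0,0],
    [0,0,0],
    [0,0,0],
    [0,0,0],
    [0,0,0],
    [0,0,0],
    [0,0,0]
  ]
}}

```text
clock: 38.95
eef_pos: [0.6374, -0.0503, 0.0381]
tcp_rot: [-3.142, 0.001, -3.105]
contact_force: [-0.9, -0.5, 0.9]
finger_gap: 0.0414
grasp_force: 31.3
```

{"op": "apply_moves", "data": {
  "xyz": [
    [0,0,0],
    [0,0,0],
    [0,0,0],
    [0,0,0],
    [0,0,0.7],
    [0,0,1],
    [0,0,1],
    [0,0,1]
  ],
  "rotation": [
    [0,0,0],
    [0,0,0],
    [0,0,0],
    [0,0,0],
    [0,0,0],
    [0,0,0],
    [0,0,0],
    [0,0,0]
  ],
  "grip": -0.4
}}

```text
clock: 39.75
eef_pos: [0.6374, -0.0504, 0.1138]
tcp_rot: [-3.141, 0.001, -3.105]
contact_force: [-0.2, 0.6, 0.7]
finger_gap: 0.0596
grasp_force: 0.0
```

{"op": "apply_moves", "data": {
  "xyz": [
    [-0.571,0.944,0],
    [-0.571,0.944,0],
    [-0.571,0.944,0],
    [-0.571,0.944,0],
    [-0.571,0.944,0],
    [-0.571,0.944,0],
    [-0.571,0.944,0],
    [-0.571,0.944,0]
  ],
  "rotation": [
    [0,0,-0.05],
    [0,0,-0.05],
    [0,0,-0.05],
    [0,0,-0.05],
    [0,0,-0.05],
    [0,0,-0.05],
    [0,0,-0.05],
    [0,0,-0.05]
  ],
  "grip": -0.6
}}

```text
clock: 40.55
eef_pos: [0.5456, 0.1015, 0.113]
tcp_rot: [3.141, 0.001, -3.137]
contact_force: [-0.2, -0.3, -0.6]
finger_gap: 0.0683
grasp_force: 0.0
```

{"op": "apply_moves", "data": {
  "xyz": [
    [-0.571,0.944,0],
    [-0.571,0.944,0],
    [-0.571,0.944,0],
    [-0.571,0.944,0],
    [-0.571,0.944,0],
    [-0.571,0.944,0],
    [-0.571,0.944,0],
    [-0.571,0.944,0]
  ],
  "rotation": [
    [0,0,-0.05],
    [0,0,-0.05],
    [0,0,-0.05],
    [0,0,-0.05],
    [0,0,-0.05],
    [0,0,-0.05],
    [0,0,-0.05],
    [0,0,-0.05]
  ]
}}

```text
clock: 41.35
eef_pos: [0.4544, 0.2526, 0.1131]
tcp_rot: [3.141, 0.001, 3.114]
contact_force: [0.4, 0.1, 0.0]
finger_gap: 0.0683
grasp_force: 0.0
```

{"op": "apply_moves", "data": {
  "xyz": [
    [-0.571,0.944,0],
    [-0.571,0.944,0],
    [0,0,0],
    [0,0,0],
    [0,0,0],
    [0,0,0],
    [0,0,0],
    [0,0,0]
  ],
  "rotation": [
    [0,0,-0.05],
    [0,0,-0.05],
    [0,0,0],
    [0,0,0],
    [0,0,0],
    [0,0,0],
    [0,0,0],
    [0,0,0]
  ]
}}

```text
clock: 42.15
eef_pos: [0.4319, 0.2891, 0.1118]
tcp_rot: [-3.141, -0.0, 3.105]
contact_force: [0.1, 0.0, -0.6]
finger_gap: 0.0684
grasp_force: 0.0
```

Run:
```python
from h import *
for n in('wrist','top'):
  for o in heels('%s5.png'%n,name=n): print(o)
print(ctrl.observe()['eef_pos'])
```

```text
([421, 173, 50, 62, 2666], [0.4306, 0.3875])
([294, 184, 56, 63, 3100], [0.4363, 0.2869])
([55, 361, 28, 28, 359], [0.7096, -0.1367])
([575, 374, 37, 26, 495], [0.8419, 0.8095])
([292, 168, 17, 20, 307], [0.6744, 0.0443])
([328, 177, 17, 21, 312], [0.6473, -0.0503])
([460, 228, 20, 20, 167], [0.5086, -0.3913])
([201, 260, 17, 14, 187], [0.446, 0.2877])
[0.43171144 0.2893461  0.11173158]
```

{"op": "apply_moves", "data": {
  "xyz": [
    [0,0,-1],
    [0,0,-1],
    [0,0,-1],
    [0,0,-1],
    [0,0,-1],
    [0,0,-0.65],
    [0,0,-0.35],
    [0,0,0]
  ],
  "rotation": [
    [0,0,0],
    [0,0,0],
    [0,0,0],
    [0,0,0],
    [0,0,0],
    [0,0,0],
    [0,0,0],
    [0,0,0]
  ]
}}

```text
clock: 43.05
eef_pos: [0.4313, 0.2893, -0.0089]
tcp_rot: [-3.141, -0.001, 3.106]
contact_force: [0.4, -0.3, 0.1]
finger_gap: 0.0682
grasp_force: 0.0
```

{"op": "apply_moves", "data": {
  "xyz": [
    [0,0,0],
    [0,0,0],
    [0,0,0],
    [0,0,0],
    [0,0,0],
    [0,0,0],
    [0,0,0],
    [0,0,0]
  ],
  "rotation": [
    [0,0,0],
    [0,0,0],
    [0,0,0],
    [0,0,0],
    [0,0,0],
    [0,0,0],
    [0,0,0],
    [0,0,0]
  ],
  "grip": 1,
  "newtons": 30
}}

```text
clock: 43.85
eef_pos: [0.4323, 0.2901, -0.0072]
tcp_rot: [3.14, 0.001, 3.106]
contact_force: [-0.7, -0.4, 6.0]
finger_gap: 0.0416
grasp_force: 31.8
```

{"op": "apply_moves", "data": {
  "xyz": [
    [0,0,1],
    [0,0,1],
    [0,0,1],
    [0,0,1],
    [0,0,1],
    [0,0,1],
    [0,0,1],
    [0,0,0]
  ],
  "rotation": [
    [0,0,0],
    [0,0,0],
    [0,0,0],
    [0,0,0],
    [0,0,0],
    [0,0,0],
    [0,0,0],
    [0,0,0]
  ]
}}

```text
clock: 44.65
eef_pos: [0.433, 0.2906, 0.1345]
tcp_rot: [3.138, 0.004, 3.106]
contact_force: [0.1, -0.2, -0.1]
finger_gap: 0.0417
grasp_force: 31.1
```

{"op": "apply_moves", "data": {
  "xyz": [
    [0.386,-0.953,0],
    [0.386,-0.953,0],
    [0.386,-0.953,0],
    [0.386,-0.953,0],
    [0.386,-0.953,0],
    [0.386,-0.953,0],
    [0.386,-0.953,0],
    [0.386,-0.953,0]
  ],
  "rotation": [
    [0,0,0.05],
    [0,0,0.05],
    [0,0,0.05],
    [0,0,0.05],
    [0,0,0.05],
    [0,0,0.05],
    [0,0,0.05],
    [0,0,0.05]
  ]
}}

```text
clock: 45.45
eef_pos: [0.493, 0.1361, 0.1307]
tcp_rot: [-3.141, -0.001, 3.138]
contact_force: [0.4, -0.7, -0.3]
finger_gap: 0.0414
grasp_force: 31.1
```

{"op": "apply_moves", "data": {
  "xyz": [
    [0.386,-0.953,0],
    [0.386,-0.953,0],
    [0.386,-0.953,0],
    [0.386,-0.953,0],
    [0.386,-0.953,0],
    [0.386,-0.953,0],
    [0.386,-0.953,0],
    [0.386,-0.953,0]
  ],
  "rotation": [
    [0,0,0.05],
    [0,0,0.05],
    [0,0,0.05],
    [0,0,0.05],
    [0,0,0.05],
    [0,0,0.05],
    [0,0,0.05],
    [0,0,0.05]
  ]
}}

```text
clock: 46.25
eef_pos: [0.5547, -0.0161, 0.1305]
tcp_rot: [-3.141, -0.002, -3.113]
contact_force: [0.4, -0.6, -1.2]
finger_gap: 0.0415
grasp_force: 31.1
```

{"op": "apply_moves", "data": {
  "xyz": [
    [0.386,-0.953,0],
    [0.386,-0.953,0],
    [0,0,0],
    [0,0,-0.9],
    [0,0,-0.9],
    [0,0,-0.9],
    [0,0,-0.8],
    [0,0,-0.5]
  ],
  "rotation": [
    [0,0,0.05],
    [0,0,0.05],
    [0,0,0],
    [0,0,0],
    [0,0,0],
    [0,0,0],
    [0,0,0],
    [0,0,0]
  ]
}}

```text
clock: 47.05
eef_pos: [0.5692, -0.0525, 0.0496]
tcp_rot: [3.141, -0.003, -3.104]
contact_force: [-0.3, -0.2, -1.7]
finger_gap: 0.0416
grasp_force: 31.1
```

{"op": "apply_moves", "data": {
  "xyz": [
    [0,0,-0.3],
    [0,0,-0.25],
    [0,0,-0.15],
    [0,0,0],
    [0,0,0],
    [0,0,0],
    [0,0,0],
    [0,0,0]
  ],
  "rotation": [
    [0,0,0],
    [0,0,0],
    [0,0,0],
    [0,0,0],
    [0,0,0],
    [0,0,0],
    [0,0,0],
    [0,0,0]
  ]
}}

```text
clock: 47.85
eef_pos: [0.5706, -0.0535, 0.0378]
tcp_rot: [-3.142, 0.0, -3.105]
contact_force: [0.7, 0.1, -0.8]
finger_gap: 0.0414
grasp_force: 31.1
```

{"op": "apply_moves", "data": {
  "xyz": [
    [0,0,0],
    [0,0,0],
    [0,0,0],
    [0,0,0],
    [0,0,0.7],
    [0,0,1],
    [0,0,1],
    [0,0,1]
  ],
  "rotation": [
    [0,0,0],
    [0,0,0],
    [0,0,0],
    [0,0,0],
    [0,0,0],
    [0,0,0],
    [0,0,0],
    [0,0,0]
  ],
  "grip": -0.4
}}

```text
clock: 48.65
eef_pos: [0.5707, -0.0536, 0.1137]
tcp_rot: [-3.141, 0.001, -3.105]
contact_force: [1.1, -0.4, 0.1]
finger_gap: 0.0597
grasp_force: 0.0
```

{"op": "apply_moves", "data": {
  "xyz": [
    [-0.315,0.966,0],
    [-0.315,0.966,0],
    [-0.315,0.966,0],
    [-0.315,0.966,0],
    [-0.315,0.966,0],
    [-0.315,0.966,0],
    [-0.315,0.966,0],
    [-0.315,0.966,0]
  ],
  "rotation": [
    [0,0,-0.04],
    [0,0,-0.04],
    [0,0,-0.04],
    [0,0,-0.04],
    [0,0,-0.04],
    [0,0,-0.04],
    [0,0,-0.04],
    [0,0,-0.04]
  ],
  "grip": -0.6
}}

```text
clock: 49.45
eef_pos: [0.5202, 0.1018, 0.113]
tcp_rot: [3.141, 0.001, -3.131]
contact_force: [-0.3, -0.7, -0.8]
finger_gap: 0.0685
grasp_force: 0.0
```

{"op": "apply_moves", "data": {
  "xyz": [
    [-0.315,0.966,0],
    [-0.315,0.966,0],
    [-0.315,0.966,0],
    [-0.315,0.966,0],
    [-0.315,0.966,0],
    [-0.315,0.966,0],
    [-0.315,0.966,0],
    [-0.315,0.966,0]
  ],
  "rotation": [
    [0,0,-0.04],
    [0,0,-0.04],
    [0,0,-0.04],
    [0,0,-0.04],
    [0,0,-0.04],
    [0,0,-0.04],
    [0,0,-0.04],
    [0,0,-0.04]
  ]
}}

```text
clock: 50.25
eef_pos: [0.4698, 0.2564, 0.113]
tcp_rot: [3.141, 0.001, 3.127]
contact_force: [-0.0, 0.5, 0.6]
finger_gap: 0.0686
grasp_force: 0.0
```

{"op": "apply_moves", "data": {
  "xyz": [
    [-0.315,0.966,0],
    [-0.315,0.966,0],
    [-0.315,0.966,0],
    [-0.315,0.966,0],
    [-0.315,0.966,0],
    [-0.315,0.966,0],
    [-0.315,0.966,0],
    [0,0,0]
  ],
  "rotation": [
    [0,0,-0.04],
    [0,0,-0.04],
    [0,0,-0.04],
    [0,0,-0.04],
    [0,0,-0.04],
    [0,0,-0.04],
    [0,0,-0.04],
    [0,0,0]
  ]
}}

```text
clock: 51.05
eef_pos: [0.4239, 0.3943, 0.1127]
tcp_rot: [3.14, -0.0, 3.109]
contact_force: [-0.3, -0.5, 0.8]
finger_gap: 0.0679
grasp_force: 0.0
```

Run:
```python
from h import *
for n in('wrist','top'):
  for o in heels('%s6.png'%n,name=n): print(o)
print(ctrl.observe()['eef_pos'])
im=cv2.imread('pics/top6.png');cv2.imwrite('pics/v6.png',cv2.resize(im[140:270,250:390],None,fx=4,fy=4,interpolation=2))
```

```text
([288, 185, 56, 64, 3058], [0.4302, 0.3883])
([619, 232, 21, 45, 331], [0.5013, 0.7989])
([0, 312, 21, 31, 299], [0.6332, -0.1635])
([17, 348, 26, 28, 266], [0.7152, -0.1608])
([61, 375, 19, 20, 194], [0.7382, -0.0519])
([562, 376, 30, 24, 341], [0.7951, 0.8422])
([292, 168, 17, 20, 313], [0.6745, 0.0444])
([328, 177, 17, 21, 313], [0.6475, -0.0502])
([330, 203, 17, 21, 319], [0.5777, -0.0537])
([460, 228, 20, 20, 165], [0.5089, -0.3914])
([162, 263, 18, 20, 219], [0.4362, 0.3888])
[0.42581535 0.39091111 0.11248717]
```

View pics/v6.png

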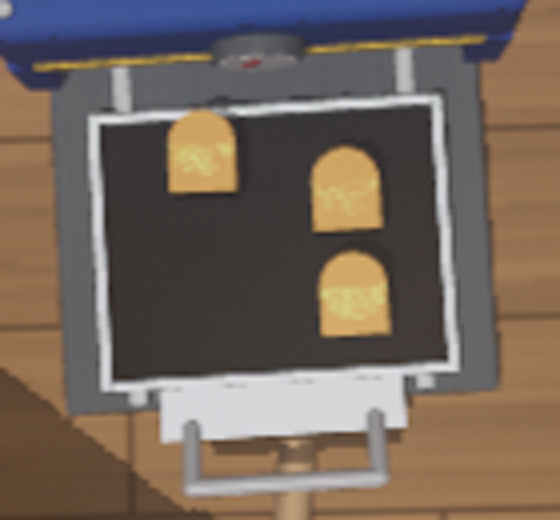

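{"op": "apply_moves", "data": {
  "xyz": [
    [0,0,-1],
    [0,0,-1],
    [0,0,-1],
    [0,0,-1],
    [0,0,-1],
    [0,0,-0.65],
    [0,0,-0.35],
    [0,0,0]
  ],
  "rotation": [
    [0,0,0],
    [0,0,0],
    [0,0,0],
    [0,0,0],
    [0,0,0],
    [0,0,0],
    [0,0,0],
    [0,0,0]
  ]
}}

```text
clock: 51.95
eef_pos: [0.4257, 0.39, -0.0087]
tcp_rot: [-3.14, -0.001, 3.104]
contact_force: [-0.5, 0.7, 1.3]
finger_gap: 0.0683
grasp_force: 0.0
```

{"op": "apply_moves", "data": {
  "xyz": [
    [0,0,0],
    [0,0,0],
    [0,0,0],
    [0,0,0],
    [0,0,0],
    [0,0,0],
    [0,0,0],
    [0,0,0]
  ],
  "rotation": [
    [0,0,0],
    [0,0,0],
    [0,0,0],
    [0,0,0],
    [0,0,0],
    [0,0,0],
    [0,0,0],
    [0,0,0]
  ],
  "grip": 1,
  "newtons": 30
}}

```text
clock: 52.75
eef_pos: [0.4264, 0.3915, -0.007]
tcp_rot: [3.14, 0.001, 3.105]
contact_force: [-0.4, -1.3, 6.9]
finger_gap: 0.0418
grasp_force: 30.9
```

{"op": "apply_moves", "data": {
  "xyz": [
    [0,0,1],
    [0,0,1],
    [0,0,1],
    [0,0,1],
    [0,0,1],
    [0,0,1],
    [0,0,1],
    [0,0,0]
  ],
  "rotation": [
    [0,0,0],
    [0,0,0],
    [0,0,0],
    [0,0,0],
    [0,0,0],
    [0,0,0],
    [0,0,0],
    [0,0,0]
  ]
}}

```text
clock: 53.55
eef_pos: [0.4269, 0.3921, 0.1348]
tcp_rot: [3.138, 0.003, 3.105]
contact_force: [-0.2, 0.4, 0.2]
finger_gap: 0.0419
grasp_force: 30.5
```

Run:
```python
from h import *
A=lambda u,v,z:pt('top6.png',250+u/4-.4,140+v/4-.4,z)
print('knocked back',A(203,110,.095),'breast',A(168,192,.095),A(237,192,.095),'p2 back',A(345,146,.095),'p3 back',A(353,251,.095))
print('rim inner far top z=.062',A(103,125,.062),A(435,103,.062),'near',A(113,382,.062),A(447,363,.062))
```

```text
knocked back [0.6976 0.0402 0.095 ] breast [0.6454 0.0636 0.095 ] [0.6444 0.0195 0.095 ] p2 back [ 0.6721 -0.0499  0.095 ] p3 back [ 0.605  -0.0533  0.095 ]
rim inner far top z=.062 [0.6942 0.1083 0.062 ] [ 0.7031 -0.1102  0.062 ] near [0.5253 0.1043 0.062 ] [ 0.5329 -0.1131  0.062 ]
```

{"op": "apply_moves", "data": {
  "xyz": [
    [0.392,-0.956,0],
    [0.392,-0.956,0],
    [0.392,-0.956,0],
    [0.392,-0.956,0],
    [0.392,-0.956,0],
    [0.392,-0.956,0],
    [0.392,-0.956,0],
    [0.392,-0.956,0]
  ],
  "rotation": [
    [0,0,0.05],
    [0,0,0.05],
    [0,0,0.05],
    [0,0,0.05],
    [0,0,0.05],
    [0,0,0.05],
    [0,0,0.05],
    [0,0,0.05]
  ]
}}

```text
clock: 54.35
eef_pos: [0.488, 0.2369, 0.1307]
tcp_rot: [-3.141, -0.001, 3.137]
contact_force: [0.5, -0.3, -1.9]
finger_gap: 0.0418
grasp_force: 30.4
```

{"op": "apply_moves", "data": {
  "xyz": [
    [0.392,-0.956,0],
    [0.392,-0.956,0],
    [0.392,-0.956,0],
    [0.392,-0.956,0],
    [0.392,-0.956,0],
    [0.392,-0.956,0],
    [0.392,-0.956,0],
    [0.392,-0.956,0]
  ],
  "rotation": [
    [0,0,0.05],
    [0,0,0.05],
    [0,0,0.05],
    [0,0,0.05],
    [0,0,0.05],
    [0,0,0.05],
    [0,0,0.05],
    [0,0,0.05]
  ]
}}

```text
clock: 55.15
eef_pos: [0.5507, 0.0841, 0.1306]
tcp_rot: [-3.141, -0.001, -3.114]
contact_force: [0.8, 0.3, -1.1]
finger_gap: 0.042
grasp_force: 30.4
```

{"op": "apply_moves", "data": {
  "xyz": [
    [0.392,-0.956,0],
    [0.392,-0.956,0],
    [0,0,0],
    [0,0,-0.9],
    [0,0,-0.9],
    [0,0,-0.9],
    [0,0,-0.8],
    [0,0,-0.5]
  ],
  "rotation": [
    [0,0,0.05],
    [0,0,0.05],
    [0,0,0],
    [0,0,0],
    [0,0,0],
    [0,0,0],
    [0,0,0],
    [0,0,0]
  ]
}}

```text
clock: 55.95
eef_pos: [0.5653, 0.0475, 0.0496]
tcp_rot: [-3.141, -0.003, -3.106]
contact_force: [-0.8, -0.8, -1.8]
finger_gap: 0.042
grasp_force: 30.5
```

{"op": "apply_moves", "data": {
  "xyz": [
    [0,0,-0.3],
    [0,0,-0.25],
    [0,0,-0.15],
    [0,0,0],
    [0,0,0],
    [0,0,0],
    [0,0,0],
    [0,0,0]
  ],
  "rotation": [
    [0,0,0],
    [0,0,0],
    [0,0,0],
    [0,0,0],
    [0,0,0],
    [0,0,0],
    [0,0,0],
    [0,0,0]
  ]
}}

```text
clock: 56.75
eef_pos: [0.5669, 0.0468, 0.038]
tcp_rot: [3.141, 0.0, -3.107]
contact_force: [-0.1, -0.0, 0.4]
finger_gap: 0.0421
grasp_force: 30.6
```

{"op": "apply_moves", "data": {
  "xyz": [
    [0,0,0],
    [0,0,0],
    [0,0,0],
    [0,0,0],
    [0,0,0.7],
    [0,0,1],
    [0,0,1],
    [0,0,1]
  ],
  "rotation": [
    [0,0,0],
    [0,0,0],
    [0,0,0],
    [0,0,0],
    [0,0,0],
    [0,0,0],
    [0,0,0],
    [0,0,0]
  ],
  "grip": -0.4
}}

```text
clock: 57.55
eef_pos: [0.567, 0.0466, 0.1137]
tcp_rot: [-3.142, 0.001, -3.107]
contact_force: [-0.6, 0.5, 0.4]
finger_gap: 0.0597
grasp_force: 0.0
```

{"op": "apply_moves", "data": {
  "xyz": [
    [0.965,-0.054,0],
    [0.965,-0.054,0],
    [0.965,-0.054,0],
    [0.965,-0.054,0],
    [0.965,-0.054,0],
    [0,0,0],
    [0,0,-0.6],
    [0,0,-0.6]
  ],
  "rotation": [
    [0,0,-0.145],
    [0,0,-0.145],
    [0,0,-0.145],
    [0,0,-0.145],
    [0,0,-0.145],
    [0,0,0],
    [0,0,0],
    [0,0,0]
  ],
  "grip": -0.5
}}

```text
clock: 58.35
eef_pos: [0.6628, 0.0414, 0.0874]
tcp_rot: [3.141, 0.0, 3.119]
contact_force: [-0.2, -0.8, -0.5]
finger_gap: 0.0643
grasp_force: 0.0
```

{"op": "apply_moves", "data": {
  "xyz": [
    [0,0,-0.6],
    [0,0,-0.6],
    [0,0,-0.6],
    [0,0,-0.5],
    [0,0,-0.2],
    [0,0,0],
    [0,0,0],
    [0,0,0]
  ],
  "rotation": [
    [0,0,0],
    [0,0,0],
    [0,0,0],
    [0,0,0],
    [0,0,0],
    [0,0,0],
    [0,0,0],
    [0,0,0]
  ]
}}

```text
clock: 59.15
eef_pos: [0.6638, 0.0413, 0.0385]
tcp_rot: [3.142, 0.001, 3.119]
contact_force: [-0.1, -0.8, -0.2]
finger_gap: 0.064
grasp_force: 0.0
```

{"op": "apply_moves", "data": {
  "xyz": [
    [0,0,0],
    [0,0,0],
    [0,0,0],
    [0,0,0],
    [0,0,0],
    [0,0,0],
    [0,0,0],
    [0,0,0]
  ],
  "rotation": [
    [0,0,0],
    [0,0,0],
    [0,0,0],
    [0,0,0],
    [0,0,0],
    [0,0,0],
    [0,0,0],
    [0,0,0]
  ],
  "grip": 1,
  "newtons": 30
}}

```text
clock: 59.95
eef_pos: [0.6637, 0.0414, 0.0384]
tcp_rot: [3.141, 0.001, 3.119]
contact_force: [-1.2, 0.1, 5.2]
finger_gap: 0.0421
grasp_force: 30.8
```

{"op": "apply_moves", "data": {
  "xyz": [
    [0,0,0.4],
    [0,0,0.1],
    [-0.4,0.1,0],
    [-0.4,0.1,0],
    [-0.3,0.1,0],
    [0,0,0],
    [0,0,-0.3],
    [0,0,-0.2]
  ],
  "rotation": [
    [0,0,0],
    [0,0,0],
    [0,0,0],
    [0,0,0],
    [0,0,0],
    [0,0,0],
    [0,0,0],
    [0,0,0]
  ]
}}

```text
clock: 60.75
eef_pos: [0.6418, 0.0474, 0.0381]
tcp_rot: [3.141, 0.001, 3.119]
contact_force: [-3.7, 0.1, 31.3]
finger_gap: 0.0421
grasp_force: 31.9
```

{"op": "apply_moves", "data": {
  "xyz": [
    [0,0,0],
    [0,0,0],
    [0,0,0],
    [0,0,0],
    [0,0,0],
    [0,0,0],
    [0,0,0],
    [0,0,0]
  ],
  "rotation": [
    [0,0,0],
    [0,0,0],
    [0,0,0],
    [0,0,0],
    [0,0,0],
    [0,0,0],
    [0,0,0],
    [0,0,0]
  ]
}}

```text
clock: 61.55
eef_pos: [0.642, 0.0474, 0.0383]
tcp_rot: [3.141, 0.001, 3.119]
contact_force: [2.4, 0.7, 5.7]
finger_gap: 0.042
grasp_force: 30.6
```

{"op": "apply_moves", "data": {
  "xyz": [
    [0,0,0],
    [0,0,0],
    [0,0,0],
    [0,0,0],
    [0,0,0.7],
    [0,0,1],
    [0,0,1],
    [0,0,1]
  ],
  "rotation": [
    [0,0,0],
    [0,0,0],
    [0,0,0],
    [0,0,0],
    [0,0,0],
    [0,0,0],
    [0,0,0],
    [0,0,0]
  ],
  "grip": -0.4
}}

```text
clock: 62.35
eef_pos: [0.6414, 0.0472, 0.1137]
tcp_rot: [-3.142, 0.001, 3.118]
contact_force: [-0.3, -0.1, 0.2]
finger_gap: 0.06
grasp_force: 0.0
```

{"op": "apply_moves", "data": {
  "xyz": [
    [-0.325,-0.972,0.3],
    [-0.325,-0.972,0.3],
    [-0.325,-0.972,0.3],
    [-0.325,-0.972,0.3],
    [-0.325,-0.972,0.3],
    [-0.325,-0.972,0.3],
    [-0.325,-0.972,0.3],
    [-0.325,-0.972,0.3]
  ],
  "rotation": [
    [0,0,-0.8],
    [0,0,-0.8],
    [0,0,-0.8],
    [0,0,-0.8],
    [0,0,-0.8],
    [0,0,-0.8],
    [0,0,-0.8],
    [0,0,-0.8]
  ]
}}

```text
clock: 63.15
eef_pos: [0.5887, -0.1098, 0.1603]
tcp_rot: [-3.142, -0.0, 2.601]
contact_force: [0.2, 0.3, 0.1]
finger_gap: 0.0598
grasp_force: 0.0
```

{"op": "apply_moves", "data": {
  "xyz": [
    [-0.325,-0.972,0],
    [-0.325,-0.972,0],
    [-0.325,-0.972,0],
    [-0.325,-0.972,0],
    [-0.325,-0.972,0],
    [-0.325,-0.972,0],
    [-0.325,-0.972,0],
    [-0.325,-0.972,0]
  ],
  "rotation": [
    [0,0,-0.8],
    [0,0,-0.8],
    [0,0,-0.8],
    [0,0,-0.8],
    [0,0,-0.8],
    [0,0,-0.8],
    [0,0,-0.8],
    [0,0,-0.8]
  ]
}}

```text
clock: 63.95
eef_pos: [0.5367, -0.2653, 0.1597]
tcp_rot: [-3.141, -0.0, 2.089]
contact_force: [-1.0, -0.2, 0.0]
finger_gap: 0.0599
grasp_force: 0.0
```

{"op": "apply_moves", "data": {
  "xyz": [
    [-0.325,-0.972,0],
    [-0.325,-0.972,0],
    [-0.325,-0.972,0],
    [-0.325,-0.972,0],
    [-0.325,-0.972,0],
    [0,0,0],
    [0,0,0],
    [0,0,0]
  ],
  "rotation": [
    [0,0,-0.8],
    [0,0,-0.8],
    [0,0,-0.8],
    [0,0,-0.8],
    [0,0,-0.8],
    [0,0,0],
    [0,0,0],
    [0,0,0]
  ]
}}

```text
clock: 64.75
eef_pos: [0.5054, -0.3601, 0.1595]
tcp_rot: [3.141, -0.001, 1.776]
contact_force: [-0.0, 1.0, -1.0]
finger_gap: 0.0597
grasp_force: 0.0
```

Run:
```python
from h import *
cap('wrist','w7.png');c=cap('top','t7.png');print(ctrl.observe()['eef_pos'])
im=cv2.imread('pics/w7.png');a=cv2.resize(im[60:300,180:460],None,fx=2,fy=2)
b=cv2.resize(cv2.imread('pics/t7.png')[150:240,275:365],(240,240))
o=np.zeros((480,800,3),np.uint8);o[:,:560]=a;o[:240,560:]=b;cv2.imwrite('pics/v7.png',o)
```

```text
[ 0.50549288 -0.35985277  0.15965005]
```

View pics/v7.png

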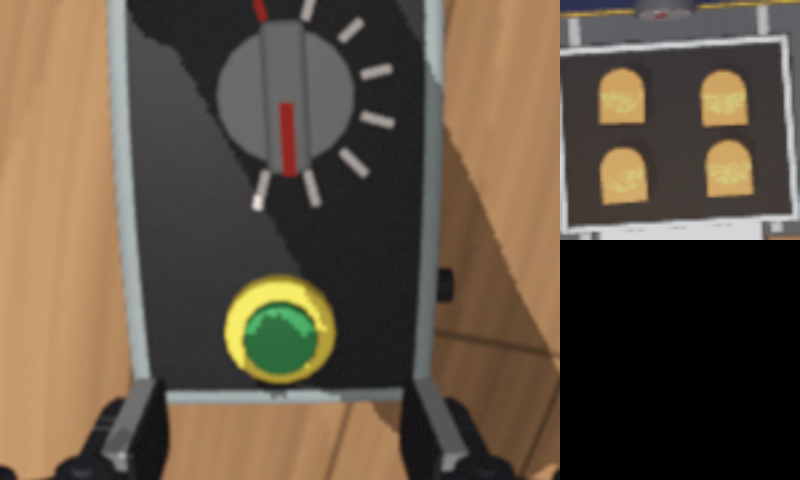

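```bash
cat >> h.py <<'E'
def dial(fn,ctr=None):
    """red pointer (z .103) and red mark (z .055) directions in a wrist picture"""
    im=cv2.imread('pics/'+fn).astype(int);m=((im[:,:,2]>1.7*im[:,:,1])&(im[:,:,2]>70)&(im[:,:,2]>1.7*im[:,:,0])).astype(np.uint8)
    n,l,s,c=cv2.connectedComponentsWithStats(m);r=[]
    for i in range(1,n):
        if s[i,4]<12: continue
        v,u=np.where(l==i); P=[]
        for z in(.103,.056):
            q=np.array([pt(fn,a,b,z,True)[:2] for a,b in zip(u,v)]);w,V=np.linalg.eigh(np.cov(q.T));d=V[:,1]
            P+=[np.round(q.mean(0),4).tolist(),round(float(np.degrees(np.arctan2(d[1],d[0]))),1)]
        r.append((s[i].tolist(),P))
    return r
E
python3 - <<'E'
from h import *
W=lambda u,v,z:pt('w7.png',180+u/2-.25,60+v/2-.25,z,True)
for r in dial('w7.png'): print(r)
M=[W(*q,.055)[:2] for q in((260,10),(308,10),(351,29),(376,72),(377,120),(353,163),(312,188),(262,190))]
M=np.array(M);A=np.c_[2*M,np.ones(8)];s=np.linalg.lstsq(A,(M**2).sum(1),rcond=None)[0];c=s[:2];print('centre',c)
print(np.round(np.degrees(np.arctan2(M[:,1]-c[1],M[:,0]-c[0])),1))
print('bar ends',W(281,22,.103),W(291,178,.103),'skirt L R',W(217,95,.065),W(354,95,.065),'btn',W(281,338,.07),W(280,330,.065))
E
```

```text
([306, 58, 8, 13, 76], [[0.4752, -0.2579], 116.5, [0.4723, -0.2524], 116.5])
([320, 111, 9, 38, 261], [[0.4946, -0.3025], 104.6, [0.4957, -0.3064], 104.6])
([562, 205, 42, 66, 1456], [[0.7839, -0.3375], 138.9, [0.8463, -0.3489], 139.0])
([592, 223, 48, 76, 1958], [[0.8832, -0.3555], 155.1, [0.9667, -0.3707], 155.1])
([544, 259, 40, 63, 1233], [[0.794, -0.4029], 136.5, [0.8587, -0.4281], 136.5])
([569, 283, 48, 69, 1611], [[0.8971, -0.4428], 146.5, [0.9836, -0.4765], 146.5])
([525, 307, 36, 56, 990], [[0.8036, -0.4682], 134.0, [0.8703, -0.5073], 134.0])
([547, 333, 41, 60, 1103], [[0.9093, -0.5259], 142.7, [0.9984, -0.5772], 142.7])
([187, 343, 39, 57, 968], [[0.4196, -0.5771], 72.8, [0.4048, -0.6392], 72.8])
centre [ 0.49116769 -0.28886091]
[117.4  88.1  59.9  29.6  -0.5 -31.5 -61.8 -92.9]
bar ends [ 0.4836 -0.2612  0.103 ] [ 0.4985 -0.3154  0.103 ] skirt L R [ 0.4628 -0.2924  0.065 ] [ 0.5184 -0.2809  0.065 ] btn [ 0.5102 -0.3909  0.07  ] [ 0.5094 -0.3893  0.065 ]
```

{"op": "apply_moves", "data": {
  "xyz": [
    [-0.18,0.9,0],
    [-0.18,0.9,0],
    [-0.18,0.9,0],
    [-0.18,0.9,0],
    [0,0,-0.9],
    [0,0,-0.9],
    [0,0,-0.9],
    [0,0,0]
  ],
  "rotation": [
    [0,0,0.15],
    [0,0,0.15],
    [0,0,0.15],
    [0,0,0.15],
    [0,0,0],
    [0,0,0],
    [0,0,0],
    [0,0,0]
  ]
}}

```text
clock: 65.65
eef_pos: [0.4895, -0.287, 0.1037]
tcp_rot: [-3.139, -0.003, 1.824]
contact_force: [-0.5, -0.6, -0.3]
finger_gap: 0.06
grasp_force: 0.0
```

{"op": "apply_moves", "data": {
  "xyz": [
    [0,0,-0.8],
    [0,0,-0.8],
    [0,0,-0.7],
    [0,0,-0.3],
    [0,0,-0.2],
    [0,0,0],
    [0,0,0],
    [0,0,0]
  ],
  "rotation": [
    [0,0,0],
    [0,0,0],
    [0,0,0],
    [0,0,0],
    [0,0,0],
    [0,0,0],
    [0,0,0],
    [0,0,0]
  ]
}}

```text
clock: 66.45
eef_pos: [0.4908, -0.2892, 0.0504]
tcp_rot: [3.141, 0.001, 1.823]
contact_force: [0.6, -0.4, 1.0]
finger_gap: 0.0595
grasp_force: 0.0
```

{"op": "apply_moves", "data": {
  "xyz": [
    [0,0,0],
    [0,0,0],
    [0,0,0],
    [0,0,0],
    [0,0,0],
    [0,0,0],
    [0,0,0],
    [0,0,0]
  ],
  "rotation": [
    [0,0,0],
    [0,0,0],
    [0,0,0],
    [0,0,0],
    [0,0,0],
    [0,0,0],
    [0,0,0],
    [0,0,0]
  ],
  "grip": 1,
  "newtons": 30
}}

```text
clock: 67.25
eef_pos: [0.491, -0.2889, 0.0501]
tcp_rot: [3.141, 0.0, 1.823]
contact_force: [4.0, 1.5, 2.7]
finger_gap: 0.0158
grasp_force: 32.7
```

Run:
```python
from h import *
print(ctrl.observe())
```

```text
{'clock': 67.25, 'joint_pos': array([-0.10703786,  0.48515969,  0.75690822,  1.75222795, -0.37762983,
        1.05444209,  1.034299  ]), 'qvel': array([ 0.00050382, -0.00111058, -0.00186035,  0.00160777,  0.00035613,
        0.00096933, -0.00064388]), 'tau': array([  1.48697913, -49.69993114,  13.30447018, -27.83004999,
         0.92808539,   0.58402045,   0.06695995]), 'eef_pos': array([ 0.49098717, -0.28885263,  0.05006679]), 'tcp_rot': array([3.14070654e+00, 3.33482269e-04, 1.82296255e+00]), 'contact_force': array([3.98231136, 1.45171832, 2.67724512]), 'torque': array([ 0.10609009, -0.63576625, -0.04962846]), 'grasp_force': 32.66511082649231, 'finger_gap': 0.015768279958826036}
```

{"op": "apply_moves", "data": {
  "xyz": [
    [0,0,0],
    [0,0,0],
    [0,0,0],
    [0,0,0],
    [0,0,0],
    [0,0,0],
    [0,0,0],
    [0,0,0]
  ],
  "rotation": [
    [0,0,0.818],
    [0,0,0.818],
    [0,0,0.818],
    [0,0,0.818],
    [0,0,0.818],
    [0,0,0.818],
    [0,0,0.818],
    [0,0,0.818]
  ]
}}

```text
clock: 68.05
eef_pos: [0.4924, -0.2881, 0.0501]
tcp_rot: [3.14, 0.002, 2.35]
contact_force: [8.1, 2.8, 0.1]
finger_gap: 0.0157
grasp_force: 32.2
```

{"op": "apply_moves", "data": {
  "xyz": [
    [0,0,0],
    [0,0,0],
    [0,0,0],
    [0,0,0],
    [0,0,0],
    [0,0,0],
    [0,0,0],
    [0,0,0]
  ],
  "rotation": [
    [0,0,0.818],
    [0,0,0.818],
    [0,0,0.818],
    [0,0,0.818],
    [0,0,0.818],
    [0,0,0.818],
    [0,0,0.818],
    [0,0,0.818]
  ]
}}

```text
clock: 68.85
eef_pos: [0.4932, -0.2868, 0.0501]
tcp_rot: [3.139, 0.003, 2.875]
contact_force: [10.0, 5.3, -0.5]
finger_gap: 0.0155
grasp_force: 32.2
```

{"op": "apply_moves", "data": {
  "xyz": [
    [0,0,0],
    [0,0,0],
    [0,0,0],
    [0,0,0],
    [0,0,0],
    [0,0,0.4],
    [0,0,0.8],
    [0,0,0.8]
  ],
  "rotation": [
    [0,0,0],
    [0,0,0],
    [0,0,0],
    [0,0,0],
    [0,0,0],
    [0,0,0],
    [0,0,0],
    [0,0,0]
  ],
  "grip": -0.4
}}

```text
clock: 69.65
eef_pos: [0.4902, -0.289, 0.0906]
tcp_rot: [-3.141, -0.001, 2.869]
contact_force: [-0.5, 0.1, 0.7]
finger_gap: 0.0597
grasp_force: 0.0
```

{"op": "apply_moves", "data": {
  "xyz": [
    [1,0.2,0.9],
    [1,0.2,0.9],
    [1,0.2,0.9],
    [0.7,0,0.9],
    [0,0,0],
    [0,0,0],
    [0,0,0],
    [0,0,0]
  ],
  "rotation": [
    [0,0,0],
    [0,0,0],
    [0,0,0],
    [0,0,0],
    [0,0,0],
    [0,0,0],
    [0,0,0],
    [0,0,0]
  ]
}}

```text
clock: 70.45
eef_pos: [0.5632, -0.2771, 0.161]
tcp_rot: [3.142, -0.002, 2.869]
contact_force: [0.1, -0.5, -0.5]
finger_gap: 0.0599
grasp_force: 0.0
```

Run:
```python
from h import *
cap('wrist','w8.png')
for r in dial('w8.png'): 
    if abs(r[1][0][0]-.49)<.07 and abs(r[1][0][1]+.29)<.07: print(r)
print(ctrl.observe()['eef_pos'],ctrl.observe()['joint_pos'][6])
c=np.load('pics/w8.png.npz');R=Rotation.from_euler('xyz',c['rotation']).as_matrix();f=ray(c,0,0)
d=R.T@(np.array([.491,-.289,.06])-c['origin']);r=np.hypot(*d[:2]);t=np.arctan2(r,d[2]);u,v=[int(q) for q in(c['cx']+f*t*d[0]/r,c['cy']+f*t*d[1]/r)];print(u,v)
im=cv2.imread('pics/w8.png');u0,v0=max(u-70,0),max(v-70,0);cv2.imwrite('pics/v8.png',cv2.resize(im[v0:v0+140,u0:u0+140],None,fx=4,fy=4,interpolation=2))
```

```text
([317, 81, 12, 11, 75], [[0.4751, -0.2535], 117.1, [0.4725, -0.2527], 116.9])
([281, 123, 11, 37, 232], [[0.5062, -0.2901], 169.0, [0.5102, -0.297], 169.0])
[ 0.5633974  -0.27702934  0.16111564] 1.8766660193187823
287 118
```

View pics/v8.png

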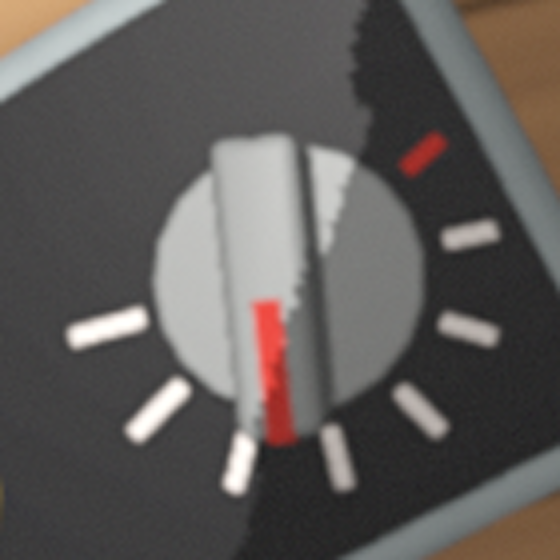

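{"op": "apply_moves", "data": {
  "xyz": [
    [-0.09,-0.015,0],
    [-0.09,-0.015,0],
    [-0.09,-0.015,0],
    [-0.09,-0.015,0],
    [-0.09,-0.015,0],
    [-0.09,-0.015,0],
    [-0.09,-0.015,0],
    [-0.09,-0.015,0]
  ],
  "rotation": [
    [0,0,-0.957],
    [0,0,-0.957],
    [0,0,-0.957],
    [0,0,-0.957],
    [0,0,-0.957],
    [0,0,-0.957],
    [0,0,-0.957],
    [0,0,-0.957]
  ]
}}

```text
clock: 71.3
eef_pos: [0.5493, -0.2793, 0.1614]
tcp_rot: [-3.141, -0.001, 2.254]
contact_force: [-0.4, 0.1, 0.2]
finger_gap: 0.06
grasp_force: 0.0
```

{"op": "apply_moves", "data": {
  "xyz": [
    [-0.09,-0.015,0],
    [-0.09,-0.015,0],
    [-0.09,-0.015,0],
    [-0.09,-0.015,0],
    [-0.09,-0.015,0],
    [-0.09,-0.015,0],
    [-0.09,-0.015,0],
    [-0.09,-0.015,0]
  ],
  "rotation": [
    [0,0,-0.957],
    [0,0,-0.957],
    [0,0,-0.957],
    [0,0,-0.957],
    [0,0,-0.957],
    [0,0,-0.957],
    [0,0,-0.957],
    [0,0,-0.957]
  ]
}}

```text
clock: 72.1
eef_pos: [0.535, -0.2817, 0.1614]
tcp_rot: [-3.141, -0.001, 1.641]
contact_force: [0.2, -0.5, 0.1]
finger_gap: 0.0593
grasp_force: 0.0
```

{"op": "apply_moves", "data": {
  "xyz": [
    [-0.09,-0.015,0],
    [-0.09,-0.015,0],
    [-0.09,-0.015,0],
    [-0.09,-0.015,0],
    [-0.09,-0.015,0],
    [-0.09,-0.015,0],
    [-0.09,-0.015,0],
    [-0.09,-0.015,0]
  ],
  "rotation": [
    [0,0,-0.957],
    [0,0,-0.957],
    [0,0,-0.957],
    [0,0,-0.957],
    [0,0,-0.957],
    [0,0,-0.957],
    [0,0,-0.957],
    [0,0,-0.957]
  ]
}}

```text
clock: 72.9
eef_pos: [0.5206, -0.2841, 0.1615]
tcp_rot: [-3.141, -0.0, 1.029]
contact_force: [0.2, 0.0, -0.4]
finger_gap: 0.0596
grasp_force: 0.0
```

{"op": "apply_moves", "data": {
  "xyz": [
    [-0.09,-0.015,0],
    [-0.09,-0.015,0],
    [-0.09,-0.015,0],
    [-0.09,-0.015,0],
    [-0.09,-0.015,0],
    [-0.09,-0.015,0],
    [-0.09,-0.015,0],
    [-0.09,-0.015,0]
  ],
  "rotation": [
    [0,0,-0.957],
    [0,0,-0.957],
    [0,0,-0.957],
    [0,0,-0.957],
    [0,0,-0.957],
    [0,0,-0.957],
    [0,0,-0.957],
    [0,0,-0.957]
  ]
}}

```text
clock: 73.7
eef_pos: [0.5062, -0.2865, 0.1615]
tcp_rot: [-3.141, 0.0, 0.416]
contact_force: [0.6, -0.2, -0.1]
finger_gap: 0.0598
grasp_force: 0.0
```

{"op": "apply_moves", "data": {
  "xyz": [
    [-0.09,-0.015,0],
    [-0.09,-0.015,0],
    [-0.09,-0.015,0],
    [-0.09,-0.015,0],
    [-0.09,-0.015,0],
    [-0.09,-0.015,0],
    [-0.09,-0.015,0],
    [-0.09,-0.015,0]
  ],
  "rotation": [
    [0,0,-0.957],
    [0,0,-0.957],
    [0,0,-0.957],
    [0,0,-0.957],
    [0,0,-0.957],
    [0,0,-0.957],
    [0,0,-0.957],
    [0,0,-0.957]
  ]
}}

```text
clock: 74.5
eef_pos: [0.4919, -0.2888, 0.1615]
tcp_rot: [-3.141, 0.0, -0.196]
contact_force: [-0.9, -0.4, 0.2]
finger_gap: 0.0598
grasp_force: 0.0
```

Run:
```python
from h import *
cap('wrist','w9.png')
for r in dial('w9.png'): 
    if abs(r[1][0][0]-.49)<.07 and abs(r[1][0][1]+.29)<.07: print(r)
o=ctrl.observe();print(o['eef_pos'],o['joint_pos'][6],o['tcp_rot'])
```

```text
([315, 167, 7, 43, 271], [[0.5092, -0.2908], 169.0, [0.4965, -0.2876], 169.0])
([281, 215, 12, 9, 65], [[0.4893, -0.2617], 115.2, [0.4724, -0.2525], 115.1])
[ 0.49159162 -0.28885366  0.16137784] -0.8476722371099576 [-3.14086557e+00  6.20895474e-04 -2.01071655e-01]
```

{"op": "apply_moves", "data": {
  "xyz": [
    [0,0,-0.9],
    [0,0,-0.9],
    [0,0,-0.9],
    [0,0,-0.9],
    [0,0,-0.9],
    [0,0,-0.7],
    [0,0,-0.35],
    [0,0,0]
  ],
  "rotation": [
    [0,0,0],
    [0,0,0],
    [0,0,0],
    [0,0,0],
    [0,0,0],
    [0,0,0],
    [0,0,0],
    [0,0,0]
  ]
}}

```text
clock: 75.35
eef_pos: [0.4919, -0.2887, 0.05]
tcp_rot: [-3.141, 0.001, -0.192]
contact_force: [0.0, 0.7, 0.8]
finger_gap: 0.0597
grasp_force: 0.0
```

{"op": "apply_moves", "data": {
  "xyz": [
    [0,0,0],
    [0,0,0],
    [0,0,0],
    [0,0,0],
    [0,0,0],
    [0,0,0],
    [0,0,0],
    [0,0,0]
  ],
  "rotation": [
    [0,0,0],
    [0,0,0],
    [0,0,0],
    [0,0,0],
    [0,0,0],
    [0,0,0],
    [0,0,0],
    [0,0,0]
  ],
  "grip": 1,
  "newtons": 30
}}

```text
clock: 76.15
eef_pos: [0.4935, -0.2866, 0.0517]
tcp_rot: [-3.138, -0.001, -0.19]
contact_force: [-2.7, 9.8, 11.2]
finger_gap: 0.0155
grasp_force: 30.9
```

Run:
```python
from h import *
o=ctrl.observe();print(o['torque'],o['tcp_rot'],o['joint_pos'][6],o['tau'][6])
```

```text
[1.94803509 0.44020866 0.06119872] [-3.13756496e+00 -6.31203484e-04 -1.90322253e-01] -0.7647976913175094 -0.04709819331765175
```

{"op": "apply_moves", "data": {
  "xyz": [
    [0,0,0],
    [0,0,0],
    [0,0,0],
    [0,0,0],
    [0,0,0],
    [0,0,0],
    [0,0,0],
    [0,0,0]
  ],
  "rotation": [
    [0,0,0.65],
    [0,0,0.65],
    [0,0,0.65],
    [0,0,0.65],
    [0,0,0],
    [0,0,0],
    [0,0,0],
    [0,0,0]
  ]
}}

```text
clock: 76.95
eef_pos: [0.4937, -0.286, 0.0517]
tcp_rot: [-3.137, -0.002, 0.017]
contact_force: [-2.1, 12.7, 12.5]
finger_gap: 0.0155
grasp_force: 32.3
```

Run:
```python
from h import *
o=ctrl.observe();print(o['torque'],o['tcp_rot'],o['joint_pos'][6],o['tau'][6])
```

```text
[ 2.38630424  0.41255164 -0.47202015] [-3.13668074e+00 -1.70402578e-03  1.72242245e-02] -0.587234109333585 0.48675382509827614
```

{"op": "apply_moves", "data": {
  "xyz": [
    [0,0,0],
    [0,0,0],
    [0,0,0],
    [0,0,0],
    [0,0,0],
    [0,0,0],
    [0,0,0],
    [0,0,0]
  ],
  "rotation": [
    [0,0,0.65],
    [0,0,0.65],
    [0,0,0.65],
    [0,0,0.65],
    [0,0,0],
    [0,0,0],
    [0,0,0],
    [0,0,0]
  ]
}}

```text
clock: 77.75
eef_pos: [0.4936, -0.2853, 0.0517]
tcp_rot: [-3.136, -0.002, 0.226]
contact_force: [-2.9, 14.0, 14.0]
finger_gap: 0.0156
grasp_force: 31.5
```

Run:
```python
from h import *
o=ctrl.observe();print(o['torque'],o['tcp_rot'],o['joint_pos'][6],o['tau'][6])
```

```text
[ 2.91692176  0.67079472 -0.13962143] [-3.13604783e+00 -2.39699776e-03  2.26197774e-01] -0.4085235140081057 0.107078708242625
```

{"op": "apply_moves", "data": {
  "xyz": [
    [0,0,0],
    [0,0,0],
    [0,0,0],
    [0,0,0],
    [0,0,0],
    [0,0,0],
    [0,0,0],
    [0,0,0]
  ],
  "rotation": [
    [0,0,0.65],
    [0,0,0.65],
    [0,0,0],
    [0,0,0],
    [0,0,0],
    [0,0,0],
    [0,0,0],
    [0,0,0]
  ]
}}

```text
clock: 78.55
eef_pos: [0.4935, -0.285, 0.0517]
tcp_rot: [-3.136, -0.003, 0.331]
contact_force: [-3.4, 14.3, 15.7]
finger_gap: 0.0155
grasp_force: 31.5
```

Run:
```python
from h import *
o=ctrl.observe();print(o['torque'],o['tcp_rot'],o['joint_pos'][6],o['tau'][6])
```

```text
[3.2026152  0.89978289 0.01691729] [-3.13575690e+00 -2.85921699e-03  3.30534999e-01] -0.3190141590978364 -0.027501897420734167
```

{"op": "apply_moves", "data": {
  "xyz": [
    [0,0,0],
    [0,0,0],
    [0,0,0],
    [0,0,0],
    [0,0,0],
    [0,0,0],
    [0,0,0],
    [0,0,0]
  ],
  "rotation": [
    [0,0,0.82],
    [0,0,0.82],
    [0,0,0.82],
    [0,0,0.82],
    [0,0,0.82],
    [0,0,0.82],
    [0,0,0.82],
    [0,0,0.82]
  ]
}}

```text
clock: 79.35
eef_pos: [0.4927, -0.2836, 0.0517]
tcp_rot: [-3.135, -0.006, 0.858]
contact_force: [-9.6, 20.6, 20.7]
finger_gap: 0.0158
grasp_force: 32.4
```

{"op": "apply_moves", "data": {
  "xyz": [
    [0,0,0],
    [0,0,0],
    [0,0,0],
    [0,0,0],
    [0,0,0],
    [0,0,0],
    [0,0,0],
    [0,0,0]
  ],
  "rotation": [
    [0,0,0.82],
    [0,0,0.82],
    [0,0,0.82],
    [0,0,0.82],
    [0,0,0.82],
    [0,0,0.82],
    [0,0,0.82],
    [0,0,0.82]
  ]
}}

```text
clock: 80.15
eef_pos: [0.4912, -0.2828, 0.0516]
tcp_rot: [-3.136, -0.01, 1.383]
contact_force: [-14.8, 22.7, 27.3]
finger_gap: 0.0154
grasp_force: 33.3
```

{"op": "apply_moves", "data": {
  "xyz": [
    [0,0,0],
    [0,0,0],
    [0,0,0],
    [0,0,0],
    [0,0,0],
    [0,0,0],
    [0,0,0],
    [0,0,0]
  ],
  "rotation": [
    [0,0,0.82],
    [0,0,0.82],
    [0,0,0.82],
    [0,0,0.82],
    [0,0,0.82],
    [0,0,0],
    [0,0,0],
    [0,0,0]
  ]
}}

```text
clock: 80.95
eef_pos: [0.4902, -0.283, 0.0516]
tcp_rot: [-3.138, -0.011, 1.707]
contact_force: [-18.4, 23.6, 29.5]
finger_gap: 0.0155
grasp_force: 33.5
```

Run:
```python
from h import *
o=ctrl.observe();print(o['torque'],o['tcp_rot'],o['joint_pos'][6],o['tau'][6])
```

```text
[ 5.09051672  4.05413915 -0.05203718] [-3.13800072 -0.01143656  1.70742734] 0.8876082040219012 0.08322312030941248
```

{"op": "apply_moves", "data": {
  "xyz": [
    [0,0,0],
    [0,0,0],
    [0,0,0],
    [0,0,0],
    [0,0,0],
    [0,0,0],
    [0,0,0],
    [0,0,0]
  ],
  "rotation": [
    [0,0,0.6],
    [0,0,0.6],
    [0,0,0.6],
    [0,0,0],
    [0,0,0],
    [0,0,0],
    [0,0,0],
    [0,0,0]
  ]
}}

```text
clock: 81.75
eef_pos: [0.4898, -0.2833, 0.0515]
tcp_rot: [-3.139, -0.012, 1.851]
contact_force: [-19.0, 23.5, 29.5]
finger_gap: 0.0156
grasp_force: 33.6
```

Run:
```python
from h import *
o=ctrl.observe();print(o['torque'],o['tcp_rot'],o['joint_pos'][6],o['tau'][6])
```

```text
[ 4.95165702  4.21863893 -0.02096827] [-3.13895261 -0.01165014  1.85116283] 1.0167139822745532 0.015500569716095924
```

{"op": "apply_moves", "data": {
  "xyz": [
    [-0.1,0.3,0],
    [0,0,0],
    [0,0,0],
    [0,0,0],
    [0,0,0],
    [0,0,0.4],
    [0,0,0.9],
    [0,0,0.9]
  ],
  "rotation": [
    [0,0,0],
    [0,0,0],
    [0,0,0],
    [0,0,0],
    [0,0,0],
    [0,0,0],
    [0,0,0],
    [0,0,0]
  ],
  "grip": -0.4
}}

```text
clock: 82.55
eef_pos: [0.4901, -0.2832, 0.0955]
tcp_rot: [-3.141, -0.0, 1.848]
contact_force: [-0.7, 0.2, 0.6]
finger_gap: 0.0598
grasp_force: 0.0
```

{"op": "apply_moves", "data": {
  "xyz": [
    [0,0,0.9],
    [0,0,0.9],
    [0,0,0.9],
    [0,0,0.6],
    [0,0,0],
    [0,0,0],
    [0,0,0],
    [0,0,0]
  ],
  "rotation": [
    [0,0,0],
    [0,0,0],
    [0,0,0],
    [0,0,0],
    [0,0,0],
    [0,0,0],
    [0,0,0],
    [0,0,0]
  ]
}}

```text
clock: 83.35
eef_pos: [0.4899, -0.2826, 0.1598]
tcp_rot: [-3.14, -0.001, 1.849]
contact_force: [0.7, 1.0, 0.1]
finger_gap: 0.0598
grasp_force: 0.0
```

Run:
```python
from h import *
cap('wrist','w10.png')
for r in dial('w10.png'): 
    if abs(r[1][0][0]-.49)<.07 and abs(r[1][0][1]+.29)<.07: print(r)
o=ctrl.observe();print(o['eef_pos'],o['joint_pos'][6],o['tcp_rot'])
```

```text
([309, 148, 8, 13, 73], [[0.4717, -0.2448], 119.6, [0.4724, -0.2526], 119.9])
([317, 169, 8, 43, 267], [[0.4849, -0.2696], 107.1, [0.4884, -0.2826], 107.1])
[ 0.48999933 -0.28270545  0.15997998] 0.9393865346583326 [-3.14037245e+00 -7.61305714e-04  1.84888386e+00]
```

{"op": "apply_moves", "data": {
  "xyz": [
    [0.05,-0.15,-0.9],
    [0,0,-0.9],
    [0,0,-0.9],
    [0,0,-0.9],
    [0,0,-0.9],
    [0,0,-0.6],
    [0,0,-0.3],
    [0,0,0]
  ],
  "rotation": [
    [0,0,0.13],
    [0,0,0.13],
    [0,0,0],
    [0,0,0],
    [0,0,0],
    [0,0,0],
    [0,0,0],
    [0,0,0]
  ]
}}

```text
clock: 84.2
eef_pos: [0.4909, -0.2857, 0.0521]
tcp_rot: [-3.14, -0.001, 1.87]
contact_force: [0.6, -0.9, -0.3]
finger_gap: 0.06
grasp_force: 0.0
```

{"op": "apply_moves", "data": {
  "xyz": [
    [0,0,0],
    [0,0,0],
    [0,0,0],
    [0,0,0],
    [0,0,0],
    [0,0,0],
    [0,0,0],
    [0,0,0]
  ],
  "rotation": [
    [0,0,0],
    [0,0,0],
    [0,0,0],
    [0,0,0],
    [0,0,0],
    [0,0,0],
    [0,0,0],
    [0,0,0]
  ],
  "grip": 1,
  "newtons": 30
}}

```text
clock: 85.0
eef_pos: [0.4908, -0.2865, 0.0537]
tcp_rot: [-3.141, -0.0, 1.869]
contact_force: [-4.5, 1.1, 6.7]
finger_gap: 0.0155
grasp_force: 30.4
```

Run:
```python
from h import *
o=ctrl.observe();print(o['torque'],o['tcp_rot'],o['tau'][6])
```

```text
[0.19935193 0.98660487 0.01879605] [-3.14141692e+00 -2.61288828e-05  1.86887277e+00] 0.0026554500072961673
```

{"op": "apply_moves", "data": {
  "xyz": [
    [0,0,0],
    [0,0,0],
    [0,0,0],
    [0,0,0],
    [0,0,0],
    [0,0,0],
    [0,0,0],
    [0,0,0]
  ],
  "rotation": [
    [0,0,0.55],
    [0,0,0.55],
    [0,0,0],
    [0,0,0],
    [0,0,0],
    [0,0,0],
    [0,0,0],
    [0,0,0]
  ]
}}

```text
clock: 85.8
eef_pos: [0.4909, -0.2865, 0.0537]
tcp_rot: [-3.141, 0.0, 1.957]
contact_force: [-5.0, -0.4, 6.9]
finger_gap: 0.0154
grasp_force: 30.5
```

Run:
```python
from h import *
o=ctrl.observe();print(o['torque'],o['tcp_rot'],o['tau'][6])
```

```text
[0.20026209 1.00455512 0.29234514] [-3.14146400e+00  1.30781015e-04  1.95722851e+00] -0.24391072802245617
```

{"op": "apply_moves", "data": {
  "xyz": [
    [0,0,0],
    [0,0,0],
    [0,0,0],
    [0,0,0],
    [0,0,0],
    [0,0,0],
    [0,0,0],
    [0,0,0]
  ],
  "rotation": [
    [0,0,0.55],
    [0,0,0.55],
    [0,0,0],
    [0,0,0],
    [0,0,0],
    [0,0,0],
    [0,0,0],
    [0,0,0]
  ]
}}

```text
clock: 86.6
eef_pos: [0.4909, -0.2864, 0.0537]
tcp_rot: [-3.142, 0.0, 2.045]
contact_force: [-4.0, 0.0, 7.7]
finger_gap: 0.0152
grasp_force: 30.3
```

Run:
```python
from h import *
o=ctrl.observe();print(o['torque'],o['tcp_rot'],o['tau'][6])
```

```text
[0.21301648 0.86253857 0.04168402] [-3.14156601e+00  5.29425455e-05  2.04507045e+00] -0.042376440251246095
```

{"op": "apply_moves", "data": {
  "xyz": [
    [0,0,0],
    [0,0,0],
    [0,0,0],
    [0,0,0],
    [0,0,0],
    [0,0,0],
    [0,0,0],
    [0,0,0]
  ],
  "rotation": [
    [0,0,0.55],
    [0,0,0.55],
    [0,0,0],
    [0,0,0],
    [0,0,0],
    [0,0,0],
    [0,0,0],
    [0,0,0]
  ]
}}

```text
clock: 87.4
eef_pos: [0.4908, -0.2861, 0.0537]
tcp_rot: [3.141, -0.001, 2.132]
contact_force: [-5.0, 3.3, 7.8]
finger_gap: 0.0157
grasp_force: 43.9
```

Run:
```python
from h import *
o=ctrl.observe();print(o['torque'],o['tcp_rot'],o['tau'][6])
```

```text
[ 0.44896169  1.09969533 -0.85868656] [ 3.14123940e+00 -8.05274264e-04  2.13158401e+00] 0.8381267264485359
```

{"op": "apply_moves", "data": {
  "xyz": [
    [0,0,0],
    [0,0,0],
    [0,0,0],
    [0,0,0],
    [0,0,0],
    [0,0,0],
    [0,0,0],
    [0,0,0]
  ],
  "rotation": [
    [0,0,0.55],
    [0,0,0.55],
    [0,0,0],
    [0,0,0],
    [0,0,0],
    [0,0,0],
    [0,0,0],
    [0,0,0]
  ]
}}

```text
clock: 88.2
eef_pos: [0.4915, -0.2874, 0.0538]
tcp_rot: [-3.142, 0.002, 2.219]
contact_force: [-2.4, -2.8, 5.8]
finger_gap: 0.0158
grasp_force: 93.3
```

Run:
```python
from h import *
o=ctrl.observe();print(o['torque'],o['tcp_rot'],o['tau'][6])
```

```text
[-0.57482048  0.44742422 -0.63207715] [-3.14153496e+00  2.12641113e-03  2.21924915e+00] 0.6030720099806786
```

{"op": "apply_moves", "data": {
  "xyz": [
    [0,0,0],
    [0,0,0],
    [0,0,0],
    [0,0,0],
    [0,0,0],
    [0,0,0.4],
    [0,0,0.9],
    [0,0,0.9]
  ],
  "rotation": [
    [0,0,0],
    [0,0,0],
    [0,0,0],
    [0,0,0],
    [0,0,0],
    [0,0,0],
    [0,0,0],
    [0,0,0]
  ],
  "grip": -0.4
}}

```text
clock: 89.0
eef_pos: [0.4912, -0.2859, 0.0976]
tcp_rot: [-3.141, -0.001, 2.222]
contact_force: [-0.1, 0.4, 0.1]
finger_gap: 0.0596
grasp_force: 0.0
```

{"op": "apply_moves", "data": {
  "xyz": [
    [0,0,0.9],
    [0,0,0.9],
    [0,0,0.9],
    [0,0,0.6],
    [0,0,0],
    [0,0,0],
    [0,0,0],
    [0,0,0]
  ],
  "rotation": [
    [0,0,0],
    [0,0,0],
    [0,0,0],
    [0,0,0],
    [0,0,0],
    [0,0,0],
    [0,0,0],
    [0,0,0]
  ]
}}

```text
clock: 89.8
eef_pos: [0.4909, -0.2856, 0.1618]
tcp_rot: [-3.141, -0.002, 2.222]
contact_force: [0.2, -0.1, 0.2]
finger_gap: 0.0597
grasp_force: 0.0
```

Run:
```python
from h import *
cap('wrist','w11.png')
for r in dial('w11.png'): 
    if abs(r[1][0][0]-.49)<.07 and abs(r[1][0][1]+.29)<.07: print(r)
o=ctrl.observe();print(o['eef_pos'],o['joint_pos'][6],o['tcp_rot'])
ims=[]
for n,(u,v) in {'w9.png':(318,190),'w11.png':(318,190)}.items():
    im=cv2.imread('pics/'+n);ims.append(cv2.resize(im[v-75:v+75,u-65:u+65],(390,450),interpolation=2))
cv2.imwrite('pics/v11.png',np.hstack(ims))
```

```text
([326, 143, 7, 14, 72], [[0.4675, -0.2477], 117.1, [0.4725, -0.2527], 117.3])
([319, 164, 12, 43, 265], [[0.4819, -0.271], 119.0, [0.49, -0.2808], 119.0])
[ 0.49098081 -0.28566171  0.16193787] 1.2892272911522153 [-3.14072420e+00 -1.30245739e-03  2.22170189e+00]
```

{"op": "apply_moves", "data": {
  "xyz": [
    [0,0,-0.9],
    [0,0,-0.9],
    [0,0,-0.9],
    [0,0,-0.9],
    [0,0,-0.9],
    [0,0,-0.6],
    [0,0,-0.3],
    [0,0,0]
  ],
  "rotation": [
    [0,0,-0.6],
    [0,0,-0.6],
    [0,0,-0.6],
    [0,0,0],
    [0,0,0],
    [0,0,0],
    [0,0,0],
    [0,0,0]
  ]
}}

```text
clock: 90.65
eef_pos: [0.4909, -0.2857, 0.0541]
tcp_rot: [-3.141, -0.001, 2.078]
contact_force: [0.5, 0.6, -0.1]
finger_gap: 0.0597
grasp_force: 0.0
```

{"op": "apply_moves", "data": {
  "xyz": [
    [0,0,0],
    [0,0,0],
    [0,0,0],
    [0,0,0],
    [0,0,0],
    [0,0,0],
    [0,0,0],
    [0,0,0]
  ],
  "rotation": [
    [0,0,0],
    [0,0,0],
    [0,0,0],
    [0,0,0],
    [0,0,0],
    [0,0,0],
    [0,0,0],
    [0,0,0]
  ],
  "grip": 1,
  "newtons": 30
}}

```text
clock: 91.45
eef_pos: [0.4911, -0.2867, 0.0557]
tcp_rot: [3.142, 0.001, 2.077]
contact_force: [-3.6, 0.3, 4.6]
finger_gap: 0.0155
grasp_force: 30.5
```

{"op": "apply_moves", "data": {
  "xyz": [
    [0,0,0],
    [0,0,0],
    [0,0,0],
    [0,0,0],
    [0,0,0],
    [0,0,0],
    [0,0,0],
    [0,0,0]
  ],
  "rotation": [
    [0,0,-0.857],
    [0,0,-0.857],
    [0,0,-0.857],
    [0,0,-0.857],
    [0,0,-0.857],
    [0,0,-0.857],
    [0,0,-0.857],
    [0,0,-0.857]
  ]
}}

```text
clock: 92.25
eef_pos: [0.4905, -0.2871, 0.0557]
tcp_rot: [-3.141, 0.001, 1.525]
contact_force: [-6.1, -0.6, 6.0]
finger_gap: 0.0152
grasp_force: 30.8
```

{"op": "apply_moves", "data": {
  "xyz": [
    [0,0,0],
    [0,0,0],
    [0,0,0],
    [0,0,0],
    [0,0,0],
    [0,0,0],
    [0,0,0],
    [0,0,0]
  ],
  "rotation": [
    [0,0,-0.857],
    [0,0,-0.857],
    [0,0,-0.857],
    [0,0,-0.857],
    [0,0,-0.857],
    [0,0,-0.857],
    [0,0,-0.857],
    [0,0,-0.857]
  ]
}}

```text
clock: 93.05
eef_pos: [0.4898, -0.2869, 0.0556]
tcp_rot: [-3.14, 0.001, 0.976]
contact_force: [-7.9, 0.1, 9.1]
finger_gap: 0.0158
grasp_force: 31.5
```

{"op": "apply_moves", "data": {
  "xyz": [
    [0,0,0],
    [0,0,0],
    [0,0,0],
    [0,0,0],
    [0,0,0],
    [0,0,0],
    [0,0,0],
    [0,0,0]
  ],
  "rotation": [
    [0,0,-0.857],
    [0,0,-0.857],
    [0,0,-0.857],
    [0,0,-0.857],
    [0,0,-0.857],
    [0,0,-0.857],
    [0,0,-0.857],
    [0,0,-0.857]
  ]
}}

```text
clock: 93.85
eef_pos: [0.4893, -0.2865, 0.0557]
tcp_rot: [-3.14, 0.002, 0.428]
contact_force: [-9.1, 1.3, 13.1]
finger_gap: 0.0153
grasp_force: 33.1
```

{"op": "apply_moves", "data": {
  "xyz": [
    [0,0,0],
    [0,0,0],
    [0,0,0],
    [0,0,0],
    [0,0,0],
    [0,0,0],
    [0,0,0],
    [0,0,0]
  ],
  "rotation": [
    [0,0,-0.857],
    [0,0,-0.857],
    [0,0,-0.857],
    [0,0,-0.857],
    [0,0,-0.857],
    [0,0,-0.857],
    [0,0,-0.857],
    [0,0,-0.857]
  ]
}}

```text
clock: 94.65
eef_pos: [0.4894, -0.2859, 0.0556]
tcp_rot: [-3.14, 0.003, -0.12]
contact_force: [-9.6, 3.1, 11.7]
finger_gap: 0.0154
grasp_force: 35.8
```

Run:
```python
from h import *
o=ctrl.observe();print(o['torque'],o['tcp_rot'],o['tau'][6])
```

```text
[0.88086388 2.31062674 0.66458665] [-3.13985429e+00  2.64460295e-03 -1.19621675e-01] 0.5616762489080429
```

{"op": "apply_moves", "data": {
  "xyz": [
    [0,0,0],
    [0,0,0],
    [0,0,0],
    [0,0,0],
    [0,0,0],
    [0,0,0.4],
    [0,0,0.9],
    [0,0,0.9]
  ],
  "rotation": [
    [0,0,0],
    [0,0,0],
    [0,0,0],
    [0,0,0],
    [0,0,0],
    [0,0,0],
    [0,0,0],
    [0,0,0]
  ],
  "grip": -0.4
}}

```text
clock: 95.45
eef_pos: [0.4912, -0.286, 0.0997]
tcp_rot: [3.142, 0.0, -0.116]
contact_force: [0.3, 0.6, -0.9]
finger_gap: 0.0593
grasp_force: 0.0
```

{"op": "apply_moves", "data": {
  "xyz": [
    [0,0,0.9],
    [0,0,0.9],
    [0,0,0.9],
    [0,0,0.6],
    [0,0,0],
    [0,0,0],
    [0,0,0],
    [0,0,0]
  ],
  "rotation": [
    [0,0,0],
    [0,0,0],
    [0,0,0],
    [0,0,0],
    [0,0,0],
    [0,0,0],
    [0,0,0],
    [0,0,0]
  ]
}}

```text
clock: 96.25
eef_pos: [0.491, -0.2856, 0.1639]
tcp_rot: [-3.141, 0.001, -0.116]
contact_force: [0.0, -0.8, 1.1]
finger_gap: 0.0598
grasp_force: 0.0
```

Run:
```python
from h import *
cap('wrist','w12.png')
for r in dial('w12.png'): 
    if abs(r[1][0][0]-.49)<.07 and abs(r[1][0][1]+.29)<.07: print(r)
o=ctrl.observe();print(o['eef_pos'],o['joint_pos'][6],o['tcp_rot'])
```

```text
([316, 165, 9, 42, 251], [[0.5094, -0.2879], 176.8, [0.4968, -0.2862], 176.8])
([283, 210, 11, 9, 64], [[0.4892, -0.26], 118.7, [0.4724, -0.2524], 118.6])
[ 0.49105645 -0.28567385  0.16405037] -0.7899705806601219 [-3.14129494e+00  1.12490472e-03 -1.16278121e-01]
```

{"op": "apply_moves", "data": {
  "xyz": [
    [-0.072,0.632,0],
    [-0.072,0.632,0],
    [-0.072,0.632,0],
    [-0.072,0.632,0],
    [-0.072,0.632,0],
    [-0.072,0.632,0],
    [-0.072,0.632,0],
    [-0.072,0.632,0]
  ],
  "rotation": [
    [0,0,0.98],
    [0,0,0.98],
    [0,0,0.98],
    [0,0,0.98],
    [0,0,0.98],
    [0,0,0.98],
    [0,0,0.98],
    [0,0,0.98]
  ],
  "grip": -0.1
}}

```text
clock: 97.1
eef_pos: [0.4795, -0.1843, 0.1644]
tcp_rot: [-3.141, 0.0, 0.514]
contact_force: [0.3, 0.2, 0.0]
finger_gap: 0.0469
grasp_force: 0.0
```

{"op": "apply_moves", "data": {
  "xyz": [
    [-0.072,0.632,0],
    [-0.072,0.632,0],
    [-0.072,0.632,0],
    [-0.072,0.632,0],
    [-0.072,0.632,0],
    [-0.072,0.632,0],
    [-0.072,0.632,0],
    [-0.072,0.632,0]
  ],
  "rotation": [
    [0,0,0.98],
    [0,0,0.98],
    [0,0,0.98],
    [0,0,0.98],
    [0,0,0.98],
    [0,0,0.98],
    [0,0,0.98],
    [0,0,0.98]
  ]
}}

```text
clock: 97.9
eef_pos: [0.468, -0.0833, 0.1645]
tcp_rot: [-3.141, 0.0, 1.141]
contact_force: [-0.0, 0.3, -0.5]
finger_gap: 0.0473
grasp_force: 0.0
```

{"op": "apply_moves", "data": {
  "xyz": [
    [-0.072,0.632,0],
    [-0.072,0.632,0],
    [-0.072,0.632,0],
    [-0.072,0.632,0],
    [-0.072,0.632,0],
    [-0.072,0.632,0],
    [0,0,0],
    [0,0,0]
  ],
  "rotation": [
    [0,0,0.98],
    [0,0,0.98],
    [0,0,0.98],
    [0,0,0.98],
    [0,0,0.98],
    [0,0,0.98],
    [0,0,0],
    [0,0,0]
  ]
}}

```text
clock: 98.7
eef_pos: [0.4596, -0.0082, 0.1646]
tcp_rot: [-3.141, 0.0, 1.606]
contact_force: [0.3, -0.4, -0.1]
finger_gap: 0.0467
grasp_force: 0.0
```

Run:
```python
from h import *
for o in heels('wrist13.png',z=.095,name='wrist'): print(o)
print(ctrl.observe()['eef_pos'],ctrl.observe()['tcp_rot'])
for o in heels('top13.png',z=.095): print(o)
```

```text
([596, 68, 22, 148, 1239], [0.761, 0.0802])
([434, 117, 59, 54, 2704], [0.5715, 0.0459])
([508, 126, 47, 50, 1832], [0.6458, 0.0459])
([555, 217, 44, 113, 794], [0.7692, -0.1001])
([486, 230, 45, 41, 1463], [0.6425, -0.0499])
([423, 234, 54, 42, 1672], [0.5769, -0.0536])
([617, 357, 23, 43, 544], [1.2615, -0.4601])
[ 0.45966751 -0.00861914  0.16469665] [-3.14145447e+00  1.72230054e-04  1.60574994e+00]
([290, 176, 17, 21, 310], [0.6483, 0.0474])
([328, 177, 17, 20, 236], [0.6488, -0.0473])
([331, 203, 15, 20, 221], [0.5762, -0.0527])
([290, 205, 18, 22, 322], [0.5725, 0.0479])
([460, 228, 20, 20, 165], [0.5094, -0.3775])
```

{"op": "apply_moves", "data": {
  "xyz": [
    [0,0,-0.9],
    [0,0,-0.9],
    [0,0,-0.9],
    [0,0,-0.9],
    [0,0,-0.9],
    [0,0,-0.9],
    [0,0,-0.6],
    [0,0,-0.3]
  ],
  "rotation": [
    [0,0,0],
    [0,0,0],
    [0,0,0],
    [0,0,0],
    [0,0,0],
    [0,0,0],
    [0,0,0],
    [0,0,0]
  ]
}}

```text
clock: 99.6
eef_pos: [0.4592, -0.0085, 0.0379]
tcp_rot: [-3.14, 0.001, 1.607]
contact_force: [0.7, 0.4, -0.2]
finger_gap: 0.0469
grasp_force: 0.0
```

{"op": "apply_moves", "data": {
  "xyz": [
    [0,0,0],
    [0,0,0],
    [0,0,0],
    [0,0,0],
    [0,0,0],
    [0,0,0],
    [0,0,0],
    [0,0,0]
  ],
  "rotation": [
    [0,0,0],
    [0,0,0],
    [0,0,0],
    [0,0,0],
    [0,0,0],
    [0,0,0],
    [0,0,0],
    [0,0,0]
  ],
  "grip": 1,
  "newtons": 40
}}

```text
clock: 100.4
eef_pos: [0.4605, -0.0079, 0.0395]
tcp_rot: [3.14, -0.0, 1.608]
contact_force: [-1.2, -2.1, 7.3]
finger_gap: 0.0106
grasp_force: 39.5
```

{"op": "apply_moves", "data": {
  "xyz": [
    [0.1,0,0],
    [0.2,0.01,0],
    [0.3,0.01,0],
    [0.4,0.015,0],
    [0.5,0.02,0],
    [0.5,0.02,0],
    [0.5,0.02,0],
    [0.5,0.02,0]
  ],
  "rotation": [
    [0,0,0],
    [0,0,0],
    [0,0,0],
    [0,0,0],
    [0,0,0],
    [0,0,0],
    [0,0,0],
    [0,0,0]
  ]
}}

```text
clock: 101.2
eef_pos: [0.5201, -0.0056, 0.0395]
tcp_rot: [3.142, -0.001, 1.608]
contact_force: [-3.9, -1.1, 11.4]
finger_gap: 0.0105
grasp_force: 39.8
```

{"op": "apply_moves", "data": {
  "xyz": [
    [0.5,0.02,0],
    [0.5,0.02,0],
    [0.5,0.02,0],
    [0.5,0.02,0],
    [0.5,0.02,0],
    [0.5,0.02,0],
    [0.5,0.02,0],
    [0.5,0.02,0]
  ],
  "rotation": [
    [0,0,0],
    [0,0,0],
    [0,0,0],
    [0,0,0],
    [0,0,0],
    [0,0,0],
    [0,0,0],
    [0,0,0]
  ]
}}

```text
clock: 102.0
eef_pos: [0.6, -0.0026, 0.0396]
tcp_rot: [-3.141, -0.0, 1.608]
contact_force: [-3.9, -2.3, 8.9]
finger_gap: 0.0105
grasp_force: 39.7
```

{"op": "apply_moves", "data": {
  "xyz": [
    [0.5,0.02,0],
    [0.5,0.02,0],
    [0.5,0.02,0],
    [0.4,0.015,0],
    [0.3,0.01,0],
    [0.2,0.01,0],
    [0.1,0,0],
    [0,0,0]
  ],
  "rotation": [
    [0,0,0],
    [0,0,0],
    [0,0,0],
    [0,0,0],
    [0,0,0],
    [0,0,0],
    [0,0,0],
    [0,0,0]
  ]
}}

```text
clock: 102.8
eef_pos: [0.6493, -0.0008, 0.0396]
tcp_rot: [-3.141, -0.0, 1.608]
contact_force: [-4.4, -0.8, 9.5]
finger_gap: 0.0105
grasp_force: 39.8
```

{"op": "apply_moves", "data": {
  "xyz": [
    [0.1,0,0],
    [0.05,0,0],
    [0.05,0,0],
    [0,0,0],
    [0,0,0],
    [0,0,0],
    [0,0,0],
    [0,0,0]
  ],
  "rotation": [
    [0,0,0],
    [0,0,0],
    [0,0,0],
    [0,0,0],
    [0,0,0],
    [0,0,0],
    [0,0,0],
    [0,0,0]
  ]
}}

```text
clock: 103.6
eef_pos: [0.6491, -0.0007, 0.0395]
tcp_rot: [-3.133, -0.002, 1.607]
contact_force: [-24.0, 1.0, 22.9]
finger_gap: 0.0105
grasp_force: 41.5
```

{"op": "apply_moves", "data": {
  "xyz": [
    [0.05,0,0],
    [0.05,0,0],
    [0,0,0],
    [0,0,0],
    [0,0,0],
    [0,0,0],
    [0,0,0],
    [0,0,0]
  ],
  "rotation": [
    [0,0,0],
    [0,0,0],
    [0,0,0],
    [0,0,0],
    [0,0,0],
    [0,0,0],
    [0,0,0],
    [0,0,0]
  ]
}}

```text
clock: 104.4
eef_pos: [0.6491, -0.0007, 0.0394]
tcp_rot: [-3.129, -0.003, 1.607]
contact_force: [-34.3, 1.2, 29.8]
finger_gap: 0.0103
grasp_force: 42.5
```

{"op": "apply_moves", "data": {
  "xyz": [
    [-0.2,0,0],
    [0,0,0],
    [0,0,0],
    [0,0,0],
    [0,0,0],
    [0,0,0],
    [0,0,0],
    [0,0,0]
  ],
  "rotation": [
    [0,0,0],
    [0,0,0],
    [0,0,0],
    [0,0,0],
    [0,0,0],
    [0,0,0],
    [0,0,0],
    [0,0,0]
  ],
  "grip": -0.1
}}

```text
clock: 105.2
eef_pos: [0.6517, -0.0005, 0.0387]
tcp_rot: [-3.141, -0.0, 1.609]
contact_force: [0.4, -0.9, 0.3]
finger_gap: 0.047
grasp_force: 0.0
```

{"op": "apply_moves", "data": {
  "xyz": [
    [0,0,0.7],
    [0,0,0.7],
    [0,0,0.7],
    [0,0,0.7],
    [0,0,0.7],
    [0,0,0.7],
    [0,0,0.7],
    [0,0,0.7]
  ],
  "rotation": [
    [0,0,0],
    [0,0,0],
    [0,0,0],
    [0,0,0],
    [0,0,0],
    [0,0,0],
    [0,0,0],
    [0,0,0]
  ]
}}

```text
clock: 106.0
eef_pos: [0.6517, -0.0004, 0.152]
tcp_rot: [3.142, -0.0, 1.609]
contact_force: [0.6, 0.2, 0.6]
finger_gap: 0.0467
grasp_force: 0.0
```

{"op": "apply_moves", "data": {
  "xyz": [
    [-0.35,-0.972,0],
    [-0.35,-0.972,0],
    [-0.35,-0.972,0],
    [-0.35,-0.972,0],
    [-0.35,-0.972,0],
    [-0.35,-0.972,0],
    [-0.35,-0.972,0],
    [-0.35,-0.972,0]
  ],
  "rotation": [
    [0,0,0],
    [0,0,0],
    [0,0,0],
    [0,0,0],
    [0,0,0],
    [0,0,0],
    [0,0,0],
    [0,0,0]
  ],
  "grip": 1
}}

```text
clock: 106.8
eef_pos: [0.5945, -0.1578, 0.1507]
tcp_rot: [-3.141, 0.0, 1.608]
contact_force: [-0.7, 0.6, -0.7]
finger_gap: -0.0001
grasp_force: 0.0
```

{"op": "apply_moves", "data": {
  "xyz": [
    [-0.35,-0.972,0],
    [-0.35,-0.972,0],
    [-0.35,-0.972,0],
    [-0.35,-0.972,0],
    [-0.35,-0.972,0],
    [-0.35,-0.972,0],
    [-0.35,-0.972,0],
    [-0.35,-0.972,0]
  ],
  "rotation": [
    [0,0,0],
    [0,0,0],
    [0,0,0],
    [0,0,0],
    [0,0,0],
    [0,0,0],
    [0,0,0],
    [0,0,0]
  ]
}}

```text
clock: 107.6
eef_pos: [0.5383, -0.3131, 0.1507]
tcp_rot: [-3.141, -0.0, 1.608]
contact_force: [1.0, -0.0, 0.3]
finger_gap: -0.0001
grasp_force: 0.0
```

{"op": "apply_moves", "data": {
  "xyz": [
    [-0.35,-0.972,0],
    [-0.35,-0.972,0],
    [-0.35,-0.972,0],
    [-0.35,-0.972,0],
    [0,0,0],
    [0,0,0],
    [0,0,0],
    [0,0,0]
  ],
  "rotation": [
    [0,0,0],
    [0,0,0],
    [0,0,0],
    [0,0,0],
    [0,0,0],
    [0,0,0],
    [0,0,0],
    [0,0,0]
  ]
}}

```text
clock: 108.4
eef_pos: [0.5124, -0.3881, 0.1506]
tcp_rot: [3.142, -0.001, 1.61]
contact_force: [0.2, -0.4, -0.1]
finger_gap: 0.0002
grasp_force: 0.0
```

Run:
```python
from h import *
o=ctrl.observe();print(o['eef_pos'],o['tcp_rot'])
cap('top','t14.png');c=cap('wrist','w14.png')
im=cv2.imread('pics/w14.png');t=cv2.imread('pics/t14.png')
o=np.zeros((400,800,3),np.uint8);o[:,:400]=im[:,120:520];o[:400,400:]=cv2.resize(t[130:290,250:410],(400,400));cv2.imwrite('pics/v14.png',o)
for r in dial('w14.png'): 
    if abs(r[1][0][0]-.49)<.07 and abs(r[1][0][1]+.29)<.07: print(r)
h=cv2.cvtColor(c['image'],cv2.COLOR_RGB2HSV);m=cv2.inRange(h,(40,80,40),(85,255,255));n,l,s,ce=cv2.connectedComponentsWithStats(m)
for i in range(1,n):
    if s[i,4]>150: print(s[i],ce[i],pt('w14.png',*ce[i],.075,True))
```

```text
[ 0.51236266 -0.38806566  0.15063897] [ 3.14154040e+00 -7.60622108e-04  1.61035704e+00]
([275, 29, 10, 13, 76], [[0.4791, -0.263], 117.7, [0.4724, -0.2525], 117.9])
([298, 66, 41, 12, 292], [[0.5066, -0.2877], 177.3, [0.506, -0.2827], 177.3])
[ 299  182   39   39 1186] [318.24114671 201.45025295] [ 0.5096 -0.3893  0.075 ]
```

View pics/v14.png

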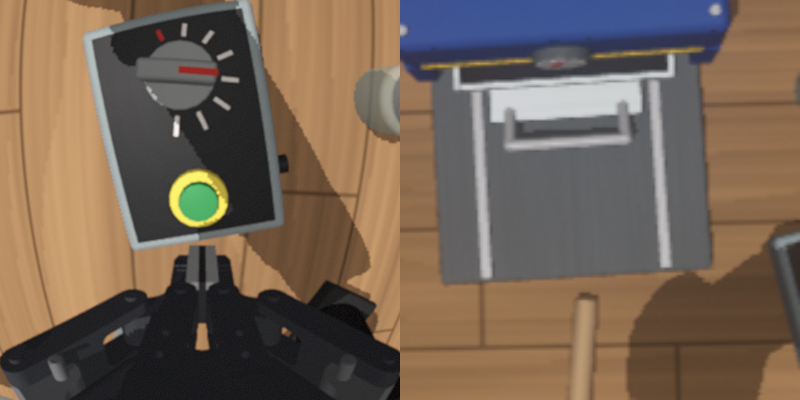

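{"op": "apply_moves", "data": {
  "xyz": [
    [-0.12,-0.05,-0.8],
    [0,0,-0.8],
    [0,0,-0.8],
    [0,0,-0.8],
    [0,0,-0.5],
    [0,0,-0.3],
    [0,0,0],
    [0,0,0]
  ],
  "rotation": [
    [0,0,0],
    [0,0,0],
    [0,0,0],
    [0,0,0],
    [0,0,0],
    [0,0,0],
    [0,0,0],
    [0,0,0]
  ]
}}

```text
clock: 109.3
eef_pos: [0.5095, -0.3906, 0.0712]
tcp_rot: [3.141, 0.0, 1.609]
contact_force: [0.1, -0.2, -0.5]
finger_gap: -0.0002
grasp_force: 0.0
```

{"op": "apply_moves", "data": {
  "xyz": [
    [0,0,-0.1],
    [0,0,-0.1],
    [0,0,-0.1],
    [0,0,-0.1],
    [0,0,-0.1],
    [0,0,0],
    [0,0,0],
    [0,0,0]
  ],
  "rotation": [
    [0,0,0],
    [0,0,0],
    [0,0,0],
    [0,0,0],
    [0,0,0],
    [0,0,0],
    [0,0,0],
    [0,0,0]
  ]
}}

```text
clock: 110.1
eef_pos: [0.5093, -0.3903, 0.0609]
tcp_rot: [3.142, 0.0, 1.609]
contact_force: [-0.3, 0.0, -0.2]
finger_gap: 0.0002
grasp_force: 0.0
```

{"op": "apply_moves", "data": {
  "xyz": [
    [0,0,-0.1],
    [0,0,-0.1],
    [0,0,-0.1],
    [0,0,0],
    [0,0,0],
    [0,0,0],
    [0,0,0],
    [0,0,0]
  ],
  "rotation": [
    [0,0,0],
    [0,0,0],
    [0,0,0],
    [0,0,0],
    [0,0,0],
    [0,0,0],
    [0,0,0],
    [0,0,0]
  ]
}}

```text
clock: 110.9
eef_pos: [0.5093, -0.3902, 0.0548]
tcp_rot: [-3.142, -0.0, 1.609]
contact_force: [-0.4, 0.5, 1.6]
finger_gap: 0.0004
grasp_force: 0.7
```

{"op": "apply_moves", "data": {
  "xyz": [
    [0,0,-0.1],
    [0,0,-0.1],
    [0,0,0],
    [0,0,0],
    [0,0,0],
    [0,0,0],
    [0,0,0],
    [0,0,0]
  ],
  "rotation": [
    [0,0,0],
    [0,0,0],
    [0,0,0],
    [0,0,0],
    [0,0,0],
    [0,0,0],
    [0,0,0],
    [0,0,0]
  ]
}}

```text
clock: 111.7
eef_pos: [0.5094, -0.3903, 0.0509]
tcp_rot: [3.141, 0.0, 1.609]
contact_force: [-0.3, 0.3, 2.9]
finger_gap: -0.0002
grasp_force: 1.8
```

Contact; press on to the stop.

{"op": "apply_moves", "data": {
  "xyz": [
    [0,0,-0.1],
    [0,0,-0.1],
    [0,0,0],
    [0,0,0],
    [0,0,0],
    [0,0,0],
    [0,0,0],
    [0,0,0]
  ],
  "rotation": [
    [0,0,0],
    [0,0,0],
    [0,0,0],
    [0,0,0],
    [0,0,0],
    [0,0,0],
    [0,0,0],
    [0,0,0]
  ]
}}

```text
clock: 112.5
eef_pos: [0.5095, -0.3904, 0.0487]
tcp_rot: [3.14, -0.0, 1.608]
contact_force: [-4.7, 6.5, 18.3]
finger_gap: -0.0
grasp_force: 9.6
```

{"op": "apply_moves", "data": {
  "xyz": [
    [0,0,-0.05],
    [0,0,0],
    [0,0,0],
    [0,0,0],
    [0,0,0],
    [0,0,0],
    [0,0,0],
    [0,0,0]
  ],
  "rotation": [
    [0,0,0],
    [0,0,0],
    [0,0,0],
    [0,0,0],
    [0,0,0],
    [0,0,0],
    [0,0,0],
    [0,0,0]
  ]
}}

```text
clock: 113.3
eef_pos: [0.5096, -0.3904, 0.0485]
tcp_rot: [3.14, -0.0, 1.608]
contact_force: [-6.7, 8.2, 26.1]
finger_gap: 0.0003
grasp_force: 13.0
```

{"op": "apply_moves", "data": {
  "xyz": [
    [0,0,0.5],
    [0,0,0.8],
    [0,0,0.8],
    [0,0,0.8],
    [0,0,0.8],
    [0,0,0.8],
    [0,0,0.5],
    [0,0,0]
  ],
  "rotation": [
    [0,0,0],
    [0,0,0],
    [0,0,0],
    [0,0,0],
    [0,0,0],
    [0,0,0],
    [0,0,0],
    [0,0,0]
  ]
}}

```text
clock: 114.1
eef_pos: [0.5099, -0.391, 0.1477]
tcp_rot: [3.139, 0.002, 1.609]
contact_force: [0.3, -0.1, -0.4]
finger_gap: -0.0003
grasp_force: 0.0
```

Run:
```python
from h import *
cap('wrist','w15.png')
for r in dial('w15.png'): 
    if abs(r[1][0][0]-.49)<.07 and abs(r[1][0][1]+.29)<.07: print(r)
print(ctrl.observe()['contact_force'])
print(ctrl.job_done())
```

```text
([277, 25, 10, 13, 75], [[0.4787, -0.2636], 118.9, [0.4724, -0.2525], 118.8])
([301, 61, 42, 12, 297], [[0.5064, -0.2877], 177.5, [0.5063, -0.2821], 177.5])
[-0.04323391  0.80104788 -1.40930059]
the job is handed in; nothing more can be done
None
```

The job is handed in at about 114 s: the red heel is in the stock tray, all four black heels stand on the pad, the dial pointer is about 2° from mark 4, the tray is fully home, and the start button was then pressed to its stop. One black heel was knocked aside on the pad, so I set it back. I also turned the dial to zero once to check its marks before setting 4.

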